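# Wedge the spring clip off a pivot pin

### The arm

A 6-joint arm with a two-finger parallel gripper is mounted at the origin on the work surface; the furniture and walls round the work are solid. World frame = base frame: x ahead of the robot, y to its left, z up, the work surface at z = 0. Lengths are in m, angles in rad, forces in N, time in s.
With the tool pointing down it reaches from about 0.325 to 0.75 m from the base axis. Payload 7.6 kg.
Tool frame: the origin (TCP) lies at the very end of the fingers, on their centre line; the grasp point (between the pads) lies 19 mm behind it (r.pinch_z is the z of the grasp point in the tool frame, in m); z points along the fingers, y is the direction in which the jaws open and shut (so a half turn about z gives the same grasp; the last joint's range is limited). The gripper opens to 85 mm and grips with 20 to 120 N. Pads are 22 mm wide; open, the fingers measure 114 mm over their backs; the gripper's body (76 mm by 85 mm) begins 54 mm behind the grasp point. The pads swing forward as they close: fully open they stand 13 mm farther back than shut.
Start: joints at [-1.179, 0.052, 1.401, -0, 1.689, -0.07], TCP at [0.234, -0.47, 0.231] pointing down, gripper open.
Joint ranges: [-2.9, 2.9], [-0.91, 2.17], [0.12, 2.37], [-1.06, 4.2], [0.26, 2.73], [-2.93, 2.93]. Speed limits (rad/s): [2.57, 2.57, 3.01, 3.14, 3.14, 3.14].

### API

Orientations are given as a rotation vector (axis times angle).
In Python, from workcell import monitor, cams, r, models gives the robot as it stands.
- The arm moves only by the tool apply_moves, never from a script. Its argument "rows" is a list of rows, each an object of numbers: "x", "y", "z": the shift along the tool's x, y, z in mm; "rx", "ry", "rz": the turn, a rotation vector about the tool's x, y, z in units of 6 degrees (1.0 is 6 degrees); "hand": the closure, from 0 (fully open) to 1 (shut). In form: [{"x": .., "y": .., "z": .., "rx": .., "ry": .., "rz": .., "hand": ..}, ...]. A call has 1 to 5 rows; each row shifts and turns the pose as measured when the row begins, along the tool's axes as they then stand; what a row does not reach is not made up. A row lasts 1/8 s, in which the tool goes at most 62.5 mm and 10.7 degrees, less where a joint would pass 70% of its speed; a pose out of reach is approached as far as the arm can. A call is refused whole if a number of a shift passes 62.5 or a number of a turn 1, either way. A call with a gripper value outside its range is refused whole. The fingers move at their own pace and stop on an object; the grip force is fixed at half the most. Time passes only in rows, so rows that do not move let the fingers close. It gives the time, the measured TCP pose, the force and the opening at its end, in the units of the state.
- monitor.sense(): the state, without advancing time (a new reading comes with each control period).
- cams.capture(name): name is "side" or "top"; returns a dict with "frame" (480x640x3 uint8, blue, green, red), "K" (3x3 intrinsics, pixels), "k1" (the pictures are not rectified: a ray, as slopes to the right and down, at radius r is drawn at 1 + k1 r^2 times it, then the intrinsics apply), "T" (4x4, takes a point from camera to world coordinates). Camera axes: x right, y down, z forward; pixel columns grow to the right and rows downward; lengths in m; the calibration is good to about 2 mm. A picture is of the moment at which its call begins. There is no depth.
- r.close_job(): hands the job in, once; it reports no verdict.
Trained networks look in a picture, given as the dict that the camera call returned (one of the last four; its "shot" number tells which), for a name from the list of things; names that differ only in an ending like _2 or _b are one class to them, and where a whole thing is asked for, a point or a joint stands for the part that bears it (a point fixed in the world has none). Each returns a list of dicts, best first, with "confidence" (0 to 1); they miss things now and then, are a little off and sometimes report something else, mostly with a low value. They report only what shows in the picture. A call takes as long as a camera call. They do not tell look-alikes from the thing itself.
- models.look_for(thing, picture): "xyz" ([x, y, z] in m, in the coordinates of the camera as it stood for that picture, good to about 4 mm: the middle of the surface that is visible of it).
- models.trace(thing, picture): "pixels" (480x640 bool, what is visible of it).
The state is a dict: "t": time; "qpos": joint angles; "joint_velocities": joint speeds; "effort": joint torques, N m; "eef_pos": TCP position; "tool_rot": TCP orientation; "wrist_force": force on the tool from outside, world axes, zero at the start; "ft_torque": the same for the moment, N m; "grip_width": finger opening in m.
Only numpy, scipy, OpenCV 4.12 (cv2) and the standard library are available. Lean on these libraries where they do the work, as an engineer would, in place of code of your own. Each camera call takes 0.05 s, during which the arm holds its last target.

### The job

Take the steel wedge by its handle out of the wooden stand and slide it gently down the side of the upright pin, under the back of the spring clip, until the clip is spread and springs loose, then draw the clip with the wedge off the green yoke so that it drops into the tray in front. Put the wedge back fully down in its stand. The blade sits differently in its handle each time, so feel for the pin, never press on pin, yoke, tray or clip with more than 20 N, and never touch the clip with the gripper itself.

Things in the scene. Friction and masses are not known exactly. Their poses are not given: they have to be found in the camera images.
- pin_top (a point): Centre of the flat top of the upright bright steel pin, 92 mm above the bench; z up, -x points to the tray side, where the wedge goes in. Pin diameter 21 mm. Its top 12 mm (80 to 92 mm above the bench) stands bare above the clip; below that the clip sits in a groove 8 mm high and 18 mm in diameter.
- yoke: Green steel yoke with pin and tray, fixed to the bench. Origin on the pin's axis at bench height, axes of pin_top. Its flat top, on which the clip lies, is 72 mm up, 52 mm wide across y, from x = -26 to +30 mm. An open slot 22 mm wide across y runs from the pin to its -x face, down to 6 mm above the bench: room for the wedge's tip below the clip.
- clip_mid (a point): Middle of the brass-coloured spring clip, a flat U 7 mm high; seated, this point is on the pin's axis, 75.5 mm above the bench, axes of pin_top. Its straight back spans x = -21 to -14 mm: a 3.5 mm gap to the pin, into which the wedge goes down, between two heels on the back, 15 mm apart inside, that rest on the pin. Two sprung prongs run to +x; their nubs, 11.5 mm to +x at most, snap behind the pin.
- clip: The clip; origin 3.5 mm below clip_mid, same axes. Wedging takes 2 to 12 N of downward push; the clip gives way to -x and is loose after about 8 mm, with 11.5 mm of wedge thickness in the gap. It then lies free on the yoke's top, and the wedge, standing inside the U, can pull it along -x; it drops into the tray when 25 to 50 mm from the pin.
- tray (a point): Centre of the tray's floor, 6 mm above the bench, 64 mm to -x of the pin; axes of pin_top. Grey with a cork floor, fixed to the yoke. Inside 75 mm along x by 96 mm across y; its rim is 22 mm above the bench.
- wedge_grip (a point): Centre of the wedge's upright square wooden handle, 22 x 22 mm, 50 mm tall; axes along its faces, z up. Below it a steel flange 50 mm along x, 32 mm across y, 6 mm thick, underside 31 mm below this point; then the steel blade, 75 mm long, 10 mm wide across y, its lower edge 106 mm below this point.
- wedge: The wedge, about 0.17 kg; origin 106 mm straight below wedge_grip, same axes. Its blade's +x face is upright and goes against the pin; the -x face tapers: 2.5 mm thick at the tip, 15 mm from 50 mm above the tip up. The blade is clamped in the handle off centre, differently each time and not measured: its +x face lies 0.5 to 14.5 mm to +x of the handle's axis, so the pin must be found by feel.
- stand_mouth (a point): Centre of the mouth of the wooden stand's pocket, at the stand's top, 85 mm above the bench. Pocket 36 mm along x, 16 mm across y, 77 mm deep; stand 66 x 55 mm, fixed. The wedge's flange rests on the top, so wedge_grip is 31 mm above this point. Axes along the pocket's sides; the wedge starts within 3 mm and 0.06 rad of them.
Not all that is in view belongs to the job. What is meant by the wedge is not pink, and is the larger of those in its own colour.

How it is judged:
By the outcome, as a careful person would: the job done as asked, in the order asked, and still so for the second after the job is handed in, with the robot touching nothing.
It also fails if it takes over 61 s, if anything falls off the work surface, if the arm or the gripper's body presses on something with over 40 N, if the wrist force passes 120 N, or if a joint passes its speed limit or range.

## Working session

There is one attempt and no reset: what is moved stays moved. The work goes in short steps, Python scripts to look and compute and a tool call to move; the robot and the scene stay as the last step left them, time stands still between calls to the robot, and variables do not carry over. Pictures are saved under pics/ and viewed, and the job is handed in when it is done.

Besides the shell and the picture viewer there is one more tool, called after "Emit:" as name([rows], argument=value, ...), one row to a line, values as JSON. apply_moves: Moves the arm, as the interface text tells. Its arguments: {"type":"object","properties":{"rows":{"type":"array"}},"required":["rows"]}

```bash
mkdir -p pics; ls; cat > h.py <<'E'
import numpy as np, cv2
from scipy.spatial.transform import Rotation as R
from workcell import monitor, cams, r, models
def cap(n,name=None):
    p=cams.capture(n)
    if name: cv2.imwrite('pics/%s.png'%name,p['frame'])
    return p
def proj(p,X):
    T=np.linalg.inv(p['T']);c=T[:3,:3]@np.asarray(X)+T[:3,3]
    s=c[:2]/c[2];r2=s@s;s=s*(1+p['k1']*r2);K=p['K']
    return np.array([K[0,0]*s[0]+K[0,2],K[1,1]*s[1]+K[1,2]])
def ray(p,uv):
    K=p['K'];d=np.array([(uv[0]-K[0,2])/K[0,0],(uv[1]-K[1,2])/K[1,1]]);s=d.copy()
    for _ in range(30): s=d/(1+p['k1']*(s@s))
    v=p['T'][:3,:3]@np.array([s[0],s[1],1]);return p['T'][:3,3],v/np.linalg.norm(v)
def atz(p,uv,z):
    o,v=ray(p,uv);return o+v*(z-o[2])/v[2]
def tri(p1,u1,p2,u2):
    o1,a=ray(p1,u1);o2,b=ray(p2,u2)
    s=np.linalg.lstsq(np.c_[a,-b],o2-o1,rcond=None)[0]
    x,y=o1+a*s[0],o2+b*s[1];return (x+y)/2,np.linalg.norm(x-y)
def w(p,c): return p['T'][:3,:3]@np.asarray(c)+p['T'][:3,3]
E
python3 - <<'E'
from h import *
print(monitor.sense())
for n in('side','top'):
    p=cap(n,n+'0');print(n,p['T'].round(3).tolist(),p['K'].tolist(),p['k1'])
    for t in('pin_top','yoke','clip_mid','tray','wedge_grip','wedge','stand_mouth'):
        for d in models.look_for(t,p): print(t,round(d['confidence'],2),w(p,d['xyz']).round(4),proj(p,w(p,d['xyz'])).round(0))
E
```

```text
pics
{'t': 0.0, 'qpos': array([-1.17931142e+00,  5.28285293e-02,  1.40175817e+00, -2.39771701e-05,
        1.68861566e+00, -7.02770518e-02]), 'joint_velocities': array([ 0.00020737,  0.00090318,  0.00111388,  0.00016569, -0.00020559,
        0.00059919]), 'effort': array([ 3.95492898e-04, -3.81668580e+01, -3.60186625e+01, -7.02774082e-05,
        6.16445759e-03,  8.73241618e-06]), 'eef_pos': array([ 0.23380564, -0.46971051,  0.23045986]), 'tool_rot': array([-3.05668889e+00, -7.18539992e-01,  4.41048937e-04]), 'wrist_force': array([ 0.24313282, -0.26159477,  0.32357028]), 'ft_torque': array([-0.00206082,  0.02857942,  0.03172097]), 'grip_width': 0.08546812799375393}
side [[0.99, -0.08, 0.117, 0.42], [-0.141, -0.5, 0.855, -0.719], [-0.01, -0.863, -0.506, 0.541], [0.0, 0.0, 0.0, 1.0]] [[609.9344208109663, 0.0, 315.6202694737402], [0.0, 609.9344208109663, 237.8499062183302], [0.0, 0.0, 1.0]] -0.012778225256636728
pin_top 0.79 [ 0.5074 -0.1958  0.0075] [331. 399.]
pin_top 0.63 [ 0.5264 -0.1863  0.076 ] [346. 348.]
yoke 0.81 [ 0.5066 -0.1955  0.0143] [330. 395.]
clip_mid 0.6 [ 0.5287 -0.18
[... 666 characters left out ...]
 0.0, 318.61931731411613], [0.0, 459.0457254039184, 234.28722313900172], [0.0, 0.0, 1.0]] -0.09289688041988174
pin_top 0.74 [ 0.4972 -0.1759  0.004 ] [425. 254.]
yoke 0.81 [ 0.4934 -0.1818  0.0076] [428. 256.]
yoke 0.52 [ 0.5249 -0.1741  0.0789] [431. 236.]
clip_mid 0.55 [ 0.522  -0.1753  0.0769] [432. 238.]
tray 0.84 [ 0.4948 -0.1745  0.009 ] [424. 255.]
wedge_grip 0.85 [0.5251 0.0553 0.0289] [313. 239.]
wedge_grip 0.69 [0.3832 0.1338 0.0208] [274. 309.]
wedge_grip 0.56 [0.4956 0.2202 0.0927] [225. 251.]
wedge 0.82 [0.5006 0.2206 0.0862] [226. 248.]
wedge 0.71 [0.5251 0.0571 0.0295] [312. 239.]
wedge 0.57 [0.3745 0.136  0.0237] [273. 314.]
stand_mouth 0.92 [0.4945 0.2067 0.0662] [235. 253.]
```

View pics/side0.png

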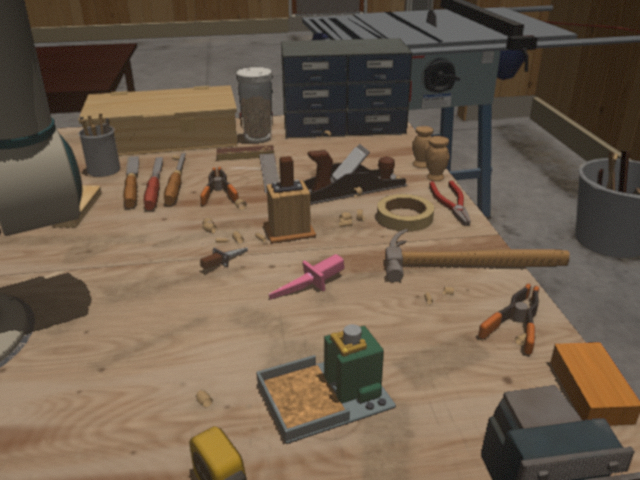

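View pics/top0.png

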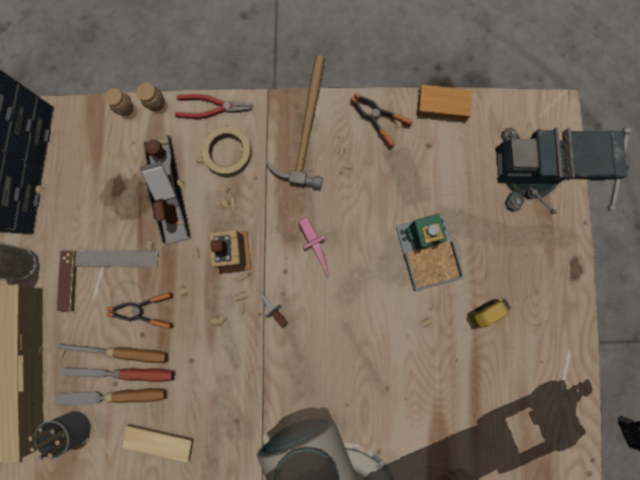

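```bash
python3 - <<'E'
import cv2
t=cv2.imread('pics/top0.png');s=cv2.imread('pics/side0.png')
cv2.imwrite('pics/z1.png',cv2.resize(t[205:300,385:485],None,fx=6,fy=6,interpolation=cv2.INTER_CUBIC))
cv2.imwrite('pics/z2.png',cv2.resize(s[310:450,245:405],None,fx=4.2,fy=4.2,interpolation=cv2.INTER_CUBIC))
cv2.imwrite('pics/z3.png',cv2.resize(t[215:285,195:265],None,fx=8,fy=8,interpolation=cv2.INTER_CUBIC))
cv2.imwrite('pics/z4.png',cv2.resize(s[145:250,245:335],None,fx=5.5,fy=5.5,interpolation=cv2.INTER_CUBIC))
E
```

```text
(no output)
```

View pics/z1.png

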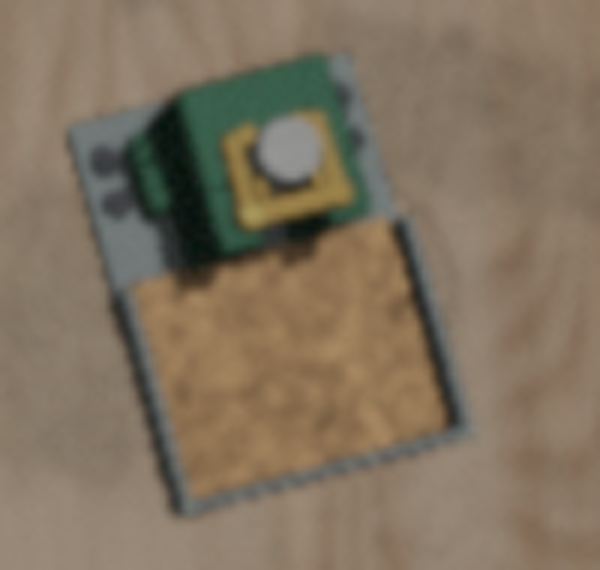

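View pics/z2.png

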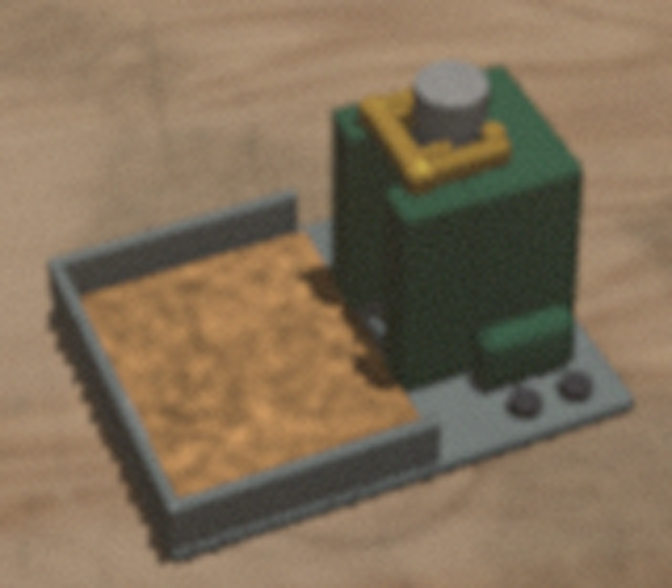

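View pics/z3.png

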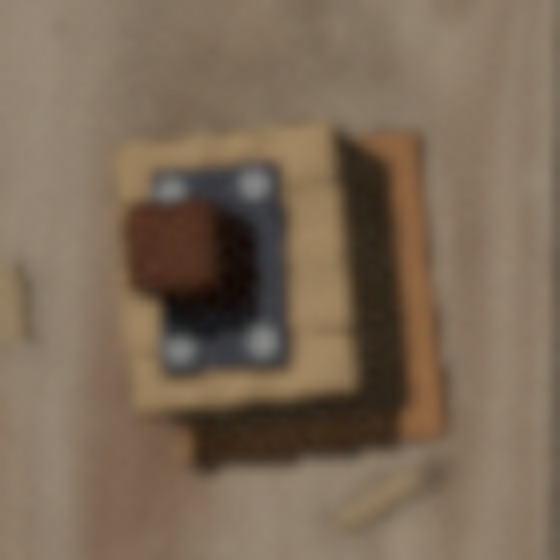

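View pics/z4.png

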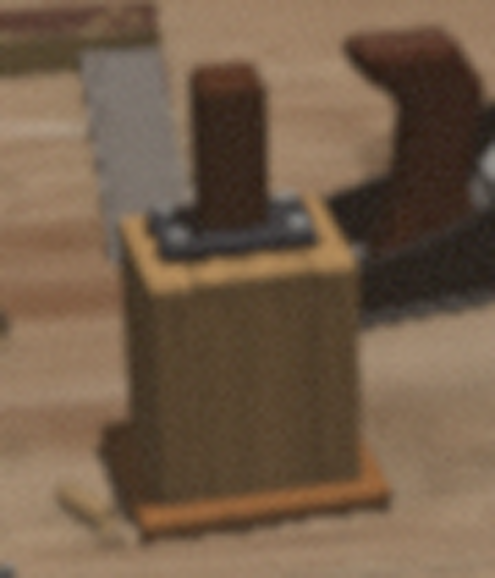

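```bash
cat >> h.py <<'E'
def z(uv,f,o): return (np.asarray(uv,float)+.5)/f-.5+np.asarray(o,float)
E
python3 - <<'E'
from h import *
s=cap('side');t=cap('top')
T1=lambda u:z(u,6,(385,205));S2=lambda u:z(u,4.2,(245,310));T3=lambda u:z(u,8,(195,215));S4=lambda u:z(u,5.5,(245,145))
print('pin',tri(t,T1((290,148)),s,S2((452,82))), atz(t,T1((290,148)),.092), atz(s,S2((452,82)),.092))
print('handle',tri(t,T3((172,247)),s,S4((227,73))), atz(t,T3((172,247)),.141),atz(s,S4((227,73)),.141))
def quad(n,p,f,us,zz):
    P=np.array([atz(p,f(u),zz) for u in us])[:,:2];print(n,'c',P.mean(0).round(4),'edges',[(round(float(np.linalg.norm(P[(i+1)%4]-P[i])),4),round(float(np.degrees(np.arctan2(*(P[(i+1)%4]-P[i])[::-1]))),1)) for i in range(4)])
quad('standtop',t,T3,[(117,148),(330,125),(357,388),(130,412)],.085)
quad('flange',t,T3,[(152,178),(272,165),(290,365),(168,375)],.091)
quad('handle',t,T3,[(130,208),(212,200),(217,285),(140,298)],.141)
quad('flangeS',s,S4,[(150,212),(290,190),(315,238),(163,255)],.091)
quad('standS',s,S4,[(120,218),(310,192),(358,262),(158,290)],.085)
quad('traycork',t,T1,[(133,285),(400,220),(452,425),(185,500)],.006)
quad('trayrim',t,T1,[(118,295),(400,218),(468,432),(183,513)],.022)
quad('yoketop',t,T1,[(187,95),(328,58),(367,218),(225,252)],.072)
quad('yoketopS',s,S2,[(335,110),(500,68),(580,165),(405,215)],.072)
quad('clip',t,T1,[(225,130),(330,112),(355,203),(242,225)],.079)
# side rim outer
quad('trayrimS',s,S2,[(50,262),(293,193),(438,425),(172,508)],.022)
E
```

```text
pin (array([ 0.53602459, -0.17473452,  0.09302936]), np.float64(0.0001016449337789275)) [ 0.5362238  -0.17497417  0.092     ] [ 0.53623903 -0.17349111  0.092     ]
handle (array([0.50057109, 0.22604771, 0.14157713]), np.float64(0.00012271497823209454)) [0.50057217 0.22619408 0.141     ] [0.50074988 0.22742318 0.141     ]
standtop c [0.5017 0.2252] edges [(0.0523, -84.0), (0.064, -172.8), (0.0552, 96.1), (0.0641, 4.6)]
flange c [0.5004 0.2269] edges [(0.0293, -83.9), (0.0483, -173.4), (0.0295, 94.7), (0.0476, 6.4)]
handle c [0.5004 0.2256] edges [(0.0188, -84.5), (0.0193, -175.0), (0.0178, 99.5), (0.0206, 8.2)]
flangeS c [0.4998 0.2265] edges [(0.0462, 11.4), (0.0363, -84.4), (0.0476, -174.7), (0.0314, 92.7)]
standS c [0.5018 0.227 ] edges [(0.0626, 8.8), (0.0537, -80.9), (0.0632, -171.5), (0.0534, 98.3)]
traycork c [ 0.4757 -0.1933] edges [(0.0964, -76.6), (0.0729, -167.6), (0.0965, 105.2), (0.0758, 12.4)]
trayrim c [ 0.4723 -0.1896] edges [(0.1008, -75.0), (0.076, -164.1), (0.1013, 105.3), (0.0765, 15.5)]
yoketop c [ 0.5367 -0.1752] edges [(0.0481, -75.4), (0.0536, -168.3), (0.0477, 103.2), (0.0524, 12.0)]
yoketopS c [ 0.5375 -0.1736] edges [(0.0515, 12.7), (0.0469, -74.0), (0.0528, -166.2), (0.0478, 104.4)]
clip c [ 0.5318 -0.1771] edges [(0.0347, -80.4), (0.0304, -166.5), (0.0373, 100.8), (0.0311, 8.5)]
trayrimS c [ 0.4726 -0.1914] edges [(0.0767, 14.3), (0.1017, -75.4), (0.0761, -166.3), (0.1008, 105.0)]
```

```bash
cat >> h.py <<'E'
import json
def plan(tx,ty,tz,yaw,n=5,step=60,hand=0.0,drot=6.0):
    """print rows toward target TCP with jaw (tool y) at yaw deg"""
    st=monitor.sense();p=np.array(st['eef_pos']);Rm=R.from_rotvec(st['tool_rot']).as_matrix()
    y=np.radians(yaw);Y=np.array([np.cos(y),np.sin(y),0]);Z=np.array([0,0,-1.]);Rt=np.c_[np.cross(Y,Z),Y,Z]
    rows=[];t=np.array([tx,ty,tz])
    for i in range(n):
        d=(t-p)*1000;L=np.linalg.norm(d)
        rv=R.from_matrix(Rm.T@Rt).as_rotvec();a=np.degrees(np.linalg.norm(rv))
        k=int(np.ceil(max(L/step,a/drot,1e-9)))
        d=d/k
        dl=Rm.T@d; rvs=rv/k
        rows.append(dict(x=round(dl[0],1),y=round(dl[1],1),z=round(dl[2],1),rx=round(np.degrees(rvs[0])/6,3),ry=round(np.degrees(rvs[1])/6,3),rz=round(np.degrees(rvs[2])/6,3),hand=hand))
        p=p+d/1000;Rm=Rm@R.from_rotvec(rvs).as_matrix()
        if k==1: break
    print('left',k-1);print(json.dumps(rows))
def stt():
    s=monitor.sense();Rm=R.from_rotvec(s['tool_rot']).as_matrix()
    print('t',round(s['t'],3),'p',s['eef_pos'].round(4),'yaw',round(float(np.degrees(np.arctan2(Rm[1,1],Rm[0,1]))),2),'z',Rm[:,2].round(4),'F',s['wrist_force'].round(2),'M',s['ft_torque'].round(3),'g',round(s['grip_width'],4))
E
python3 -c "
from h import *
plan(.5006,.2265,.20,6.5,n=14)"
```

```text
left 0
[{"x": 42.2, "y": -38.8, "z": 2.4, "rx": 0.0, "ry": 0.0, "rz": -0.898, "hand": 0.0}, {"x": 45.7, "y": -34.7, "z": 2.4, "rx": 0.0, "ry": 0.0, "rz": -0.898, "hand": 0.0}, {"x": 48.7, "y": -30.2, "z": 2.4, "rx": 0.0, "ry": 0.0, "rz": -0.898, "hand": 0.0}, {"x": 51.4, "y": -25.5, "z": 2.4, "rx": 0.0, "ry": 0.0, "rz": -0.898, "hand": 0.0}, {"x": 53.5, "y": -20.6, "z": 2.4, "rx": 0.0, "ry": 0.0, "rz": -0.898, "hand": 0.0}, {"x": 55.2, "y": -15.5, "z": 2.4, "rx": 0.0, "ry": 0.0, "rz": -0.898, "hand": 0.0}, {"x": 56.5, "y": -10.2, "z": 2.4, "rx": 0.0, "ry": 0.0, "rz": -0.898, "hand": 0.0}, {"x": 57.2, "y": -4.9, "z": 2.4, "rx": 0.0, "ry": 0.0, "rz": -0.898, "hand": 0.0}, {"x": 57.4, "y": 0.5, "z": 2.4, "rx": 0.0, "ry": 0.0, "rz": -0.898, "hand": 0.0}, {"x": 57.1, "y": 5.9, "z": 2.4, "rx": 0.0, "ry": 0.0, "rz": -0.898, "hand": 0.0}, {"x": 56.3, "y": 11.2, "z": 2.4, "rx": 0.0, "ry": 0.0, "rz": -0.898, "hand": 0.0}, {"x": 55.0, "y": 16.5, "z": 2.4, "rx": 0.0, "ry": 0.0, "rz": -0.898, "hand": 0.0}, {"x": 53.2, "y": 21.5, "z": 2.4, "rx": 0.0, "ry": 0.0, "rz": -0.898, "hand": 0.0}]
```

Emit:
apply_moves([
  {"x":42,"y":-39,"z":2,"rz":-0.9,"hand":0},
  {"x":46,"y":-35,"z":2,"rz":-0.9,"hand":0},
  {"x":49,"y":-30,"z":2,"rz":-0.9,"hand":0},
  {"x":51,"y":-26,"z":2,"rz":-0.9,"hand":0},
  {"x":54,"y":-21,"z":2,"rz":-0.9,"hand":0},
])

```text
invalid input
```

```bash
python3 -c "
from h import *
stt();plan(.5006,.2265,.20,6.5,n=14)"
```

```text
t 0.9 p [ 0.2339 -0.47    0.2313] yaw -63.54 z [ 1.e-04 -0.e+00 -1.e+00] F [-0.   -0.07 -0.45] M [ 0.039  0.018 -0.012] g 0.0851
left 0
[{"x": 42.2, "y": -38.8, "z": 2.4, "rx": 0.0, "ry": 0.0, "rz": -0.898, "hand": 0.0}, {"x": 45.7, "y": -34.7, "z": 2.4, "rx": 0.0, "ry": 0.0, "rz": -0.898, "hand": 0.0}, {"x": 48.7, "y": -30.2, "z": 2.4, "rx": 0.0, "ry": 0.0, "rz": -0.898, "hand": 0.0}, {"x": 51.4, "y": -25.5, "z": 2.4, "rx": 0.0, "ry": 0.0, "rz": -0.898, "hand": 0.0}, {"x": 53.5, "y": -20.6, "z": 2.4, "rx": 0.0, "ry": 0.0, "rz": -0.898, "hand": 0.0}, {"x": 55.2, "y": -15.5, "z": 2.4, "rx": 0.0, "ry": 0.0, "rz": -0.898, "hand": 0.0}, {"x": 56.5, "y": -10.2, "z": 2.4, "rx": 0.0, "ry": 0.0, "rz": -0.898, "hand": 0.0}, {"x": 57.2, "y": -4.9, "z": 2.4, "rx": 0.0, "ry": 0.0, "rz": -0.898, "hand": 0.0}, {"x": 57.4, "y": 0.5, "z": 2.4, "rx": 0.0, "ry": 0.0, "rz": -0.898, "hand": 0.0}, {"x": 57.1, "y": 5.9, "z": 2.4, "rx": 0.0, "ry": 0.0, "rz": -0.898, "hand": 0.0}, {"x": 56.3, "y": 11.2, "z": 2.4, "rx": 0.0, "ry": 0.0, "rz": -0.898, "hand": 0.0}, {"x": 55.0, "y": 16.5, "z": 2.4, "rx": 0.0, "ry": 0.0, "rz": -0.898, "hand": 0.0}, {"x": 53.2, "y": 21.5, "z": 2.4, "rx": 0.0, "ry": 0.0, "rz": -0.898, "hand": 0.0}]
```

Emit:
apply_moves([
  {"x":42,"y":-39,"z":2,"rx":0,"ry":0,"rz":-0.9,"hand":0},
  {"x":46,"y":-35,"z":2,"rx":0,"ry":0,"rz":-0.9,"hand":0},
  {"x":49,"y":-30,"z":2,"rx":0,"ry":0,"rz":-0.9,"hand":0},
  {"x":51,"y":-26,"z":2,"rx":0,"ry":0,"rz":-0.9,"hand":0},
  {"x":54,"y":-21,"z":2,"rx":0,"ry":0,"rz":-0.9,"hand":0},
])

```text
t: 1.52
eef_pos: [0.336, -0.1956, 0.2203]
tool_rot: [2.8, 1.424, 0.002]
wrist_force: [0.7, -0.1, -0.0]
grip_width: 0.0854
```

```bash
python3 -c "
from h import *
stt();plan(.5006,.2265,.20,6.5,n=14)"
```

```text
t 1.525 p [ 0.336  -0.1956  0.2203] yaw -36.1 z [ 1.e-03  5.e-04 -1.e+00] F [ 0.74 -0.06 -0.04] M [ 0.033 -0.018  0.099] g 0.0854
left 0
[{"x": 54.7, "y": -14.5, "z": 2.6, "rx": 0.001, "ry": -0.001, "rz": -0.887, "hand": 0.0}, {"x": 55.9, "y": -9.3, "z": 2.6, "rx": 0.001, "ry": -0.001, "rz": -0.887, "hand": 0.0}, {"x": 56.5, "y": -4.1, "z": 2.6, "rx": 0.001, "ry": -0.001, "rz": -0.887, "hand": 0.0}, {"x": 56.6, "y": 1.2, "z": 2.6, "rx": 0.001, "ry": -0.001, "rz": -0.887, "hand": 0.0}, {"x": 56.3, "y": 6.4, "z": 2.6, "rx": 0.001, "ry": -0.001, "rz": -0.887, "hand": 0.0}, {"x": 55.4, "y": 11.6, "z": 2.6, "rx": 0.001, "ry": -0.001, "rz": -0.887, "hand": 0.0}, {"x": 54.1, "y": 16.7, "z": 2.6, "rx": 0.001, "ry": -0.001, "rz": -0.887, "hand": 0.0}, {"x": 52.3, "y": 21.7, "z": 2.6, "rx": 0.001, "ry": -0.001, "rz": -0.887, "hand": 0.0}]
```

Tracks well.

Emit:
apply_moves([
  {"x":55,"y":-14,"z":2.5,"rx":0,"ry":0,"rz":-0.9,"hand":0},
  {"x":56,"y":-9,"z":2.5,"rx":0,"ry":0,"rz":-0.9,"hand":0},
  {"x":56,"y":-4,"z":2.5,"rx":0,"ry":0,"rz":-0.9,"hand":0},
  {"x":56,"y":1,"z":2.5,"rx":0,"ry":0,"rz":-0.9,"hand":0},
  {"x":56,"y":6,"z":2.5,"rx":0,"ry":0,"rz":-0.9,"hand":0},
])

```text
t: 2.15
eef_pos: [0.4384, 0.0772, 0.2094]
tool_rot: [2.371, 2.054, 0.007]
wrist_force: [-0.1, -0.7, 0.3]
grip_width: 0.0858
```

```bash
python3 -c "
from h import *
stt();plan(.5006,.2265,.17,6.5,n=14)"
```

```text
t 2.15 p [0.4384 0.0772 0.2094] yaw -8.19 z [ 0.0069 -0.001  -1.    ] F [-0.07 -0.67  0.33] M [-0.04  -0.043 -0.053] g 0.0858
left 0
[{"x": 52.2, "y": 13.3, "z": 13.2, "rx": 0.022, "ry": 0.003, "rz": -0.816, "hand": 0.0}, {"x": 50.9, "y": 17.8, "z": 13.2, "rx": 0.022, "ry": 0.003, "rz": -0.816, "hand": 0.0}, {"x": 49.2, "y": 22.1, "z": 13.2, "rx": 0.022, "ry": 0.003, "rz": -0.816, "hand": 0.0}]
```

Emit:
apply_moves([
  {"x":52,"y":13,"z":13,"rx":0.02,"ry":0,"rz":-0.8,"hand":0},
  {"x":51,"y":18,"z":13,"rx":0.02,"ry":0,"rz":-0.8,"hand":0},
  {"x":49,"y":22,"z":11,"rx":0.02,"ry":0,"rz":-0.8,"hand":0},
  {"x":0,"y":0,"z":0,"rx":0,"ry":0,"rz":0,"hand":0},
])

```text
t: 2.65
eef_pos: [0.5016, 0.235, 0.1706]
tool_rot: [2.08, 2.352, -0.001]
wrist_force: [0.6, -0.4, 0.5]
grip_width: 0.0854
```

```bash
python3 -c "
from h import *
stt();plan(.5006,.2265,.1,6.5,n=5,step=30)
t=cap('top','top1');s=cap('side','side1')
cv2.imwrite('pics/c1.png',np.hstack([cv2.resize(t['frame'][180:300,160:280],None,fx=3,fy=3),cv2.resize(s['frame'][100:220,220:340],None,fx=3,fy=3)]))
"
```

```text
t 2.65 p [0.5016 0.235  0.1706] yaw 7.03 z [ 7.0e-04 -1.6e-03 -1.0e+00] F [ 0.62 -0.44  0.55] M [-0.054  0.025  0.002] g 0.0854
left 0
[{"x": -2.7, "y": -0.7, "z": 23.5, "rx": 0.002, "ry": 0.005, "rz": 0.029, "hand": 0.0}, {"x": -2.8, "y": -0.7, "z": 23.5, "rx": 0.002, "ry": 0.005, "rz": 0.029, "hand": 0.0}, {"x": -2.8, "y": -0.7, "z": 23.5, "rx": 0.002, "ry": 0.005, "rz": 0.029, "hand": 0.0}]
```

View pics/c1.png

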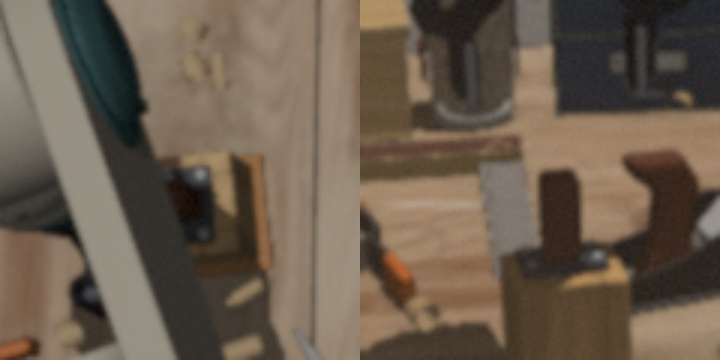

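Emit:
apply_moves([
  {"x":-8,"y":-2,"z":5,"rx":0,"ry":0,"rz":0.08,"hand":0},
  {"x":0,"y":0,"z":30,"rx":0,"ry":0,"rz":0,"hand":0},
  {"x":0,"y":0,"z":28,"rx":0,"ry":0,"rz":0,"hand":0},
])

```text
t: 3.12
eef_pos: [0.5029, 0.2203, 0.1134]
tool_rot: [2.098, 2.326, 0.016]
wrist_force: [-0.5, 0.2, -0.7]
grip_width: 0.0855
```

```bash
python3 -c "
from h import *
stt();plan(.5006,.2265,.101,6.5,n=5,step=30)
"
```

```text
t 3.125 p [0.5029 0.2203 0.1134] yaw 5.91 z [ 0.0135  0.0014 -0.9999] F [-0.48  0.18 -0.73] M [ 0.012 -0.021  0.031] g 0.0855
left 0
[{"x": 6.4, "y": -1.8, "z": 12.4, "rx": 0.129, "ry": 0.0, "rz": -0.098, "hand": 0.0}]
```

Emit:
apply_moves([
  {"x":0,"y":0,"z":0,"rx":0,"ry":0,"rz":0,"hand":0},
])

```text
t: 3.25
eef_pos: [0.5018, 0.2183, 0.112]
tool_rot: [2.101, 2.325, 0.011]
wrist_force: [0.0, 0.1, 0.8]
grip_width: 0.0855
```

```bash
python3 -c "
from h import *
stt();plan(.5006,.2265,.101,6.5,n=5,step=30)
"
```

```text
t 3.25 p [0.5018 0.2183 0.112 ] yaw 5.78 z [ 0.0104  0.     -0.9999] F [0.05 0.12 0.83] M [-0.015 -0.009  0.01 ] g 0.0855
left 0
[{"x": 8.2, "y": -0.4, "z": 11.0, "rx": 0.099, "ry": 0.01, "rz": -0.12, "hand": 0.0}]
```

Emit:
apply_moves([
  {"x":8,"y":0,"z":6,"rx":0.1,"ry":0,"rz":-0.12,"hand":0},
  {"x":0,"y":0,"z":0,"rx":0,"ry":0,"rz":0,"hand":0},
])

```text
t: 3.5
eef_pos: [0.502, 0.226, 0.1087]
tool_rot: [2.092, 2.341, 0.004]
wrist_force: [0.2, -0.3, 0.6]
grip_width: 0.0855
```

```bash
python3 -c "
from h import *
stt();plan(.5006,.2265,.101,6.5,n=5,step=30)
"
```

```text
t 3.5 p [0.502  0.226  0.1087] yaw 6.42 z [ 3.3e-03  3.0e-04 -1.0e+00] F [ 0.16 -0.3   0.59] M [0.024 0.002 0.027] g 0.0855
left 0
[{"x": 0.7, "y": -1.4, "z": 7.7, "rx": 0.032, "ry": 0.0, "rz": -0.013, "hand": 0.0}]
```

Emit:
apply_moves([
  {"x":0,"y":-1,"z":8,"rx":0.03,"ry":0,"rz":0,"hand":0},
  {"x":0,"y":0,"z":0,"rx":0,"ry":0,"rz":0,"hand":0},
])

```text
t: 3.75
eef_pos: [0.5016, 0.2261, 0.1014]
tool_rot: [2.093, 2.342, 0.003]
wrist_force: [0.7, 0.1, 0.2]
grip_width: 0.0856
```

```bash
python3 -c "
from h import *
stt();plan(.5006,.2265,.101,6.5,n=5,step=30)
"
```

```text
t 3.75 p [0.5016 0.2261 0.1014] yaw 6.44 z [ 2.e-03  6.e-04 -1.e+00] F [0.7  0.06 0.16] M [ 0.023  0.004 -0.004] g 0.0856
left 0
[{"x": 0.5, "y": -0.9, "z": 0.4, "rx": 0.019, "ry": -0.004, "rz": -0.011, "hand": 0.0}]
```

Emit:
apply_moves([
  {"x":0,"y":0,"z":0,"rx":0.02,"ry":0,"rz":0,"hand":1},
  {"x":0,"y":0,"z":0,"rx":0,"ry":0,"rz":0,"hand":1},
  {"x":0,"y":0,"z":0,"rx":0,"ry":0,"rz":0,"hand":1},
  {"x":0,"y":0,"z":0,"rx":0,"ry":0,"rz":0,"hand":1},
  {"x":0,"y":0,"z":0,"rx":0,"ry":0,"rz":0,"hand":1},
])

```text
t: 4.38
eef_pos: [0.5018, 0.2262, 0.102]
tool_rot: [2.093, 2.343, 0.001]
wrist_force: [-0.1, 0.3, -0.1]
grip_width: 0.0212
```

```bash
python3 -c "
from h import *
stt()
"
```

```text
t 4.375 p [0.5018 0.2262 0.102 ] yaw 6.44 z [ 7.e-04  7.e-04 -1.e+00] F [-0.08  0.28 -0.13] M [-0.042  0.031 -0.015] g 0.0212
```

Emit:
apply_moves([
  {"x":0,"y":0,"z":-10,"rx":0,"ry":0,"rz":0,"hand":1},
  {"x":0,"y":0,"z":-20,"rx":0,"ry":0,"rz":0,"hand":1},
  {"x":0,"y":0,"z":-30,"rx":0,"ry":0,"rz":0,"hand":1},
  {"x":0,"y":0,"z":-30,"rx":0,"ry":0,"rz":0,"hand":1},
  {"x":0,"y":0,"z":-30,"rx":0,"ry":0,"rz":0,"hand":1},
])

```text
t: 5.0
eef_pos: [0.5, 0.2255, 0.2235]
tool_rot: [-2.091, -2.34, 0.01]
wrist_force: [0.8, 0.1, -2.7]
grip_width: 0.0215
```

```bash
python3 -c "
from h import *
stt()
"
```

```text
t 5.0 p [0.5    0.2255 0.2235] yaw 6.44 z [-0.0068 -0.0022 -1.    ] F [ 0.76  0.14 -2.7 ] M [ 0.015 -0.078  0.021] g 0.0215
```

```bash
python3 -c "
from h import *
plan(.4974,-.1842,.24,14,n=14,hand=1)
"
```

```text
left 0
[{"x": -58.1, "y": -7.0, "z": -2.2, "rx": -0.01, "ry": 0.001, "rz": -0.18, "hand": 1}, {"x": -58.0, "y": -8.0, "z": -2.2, "rx": -0.01, "ry": 0.001, "rz": -0.18, "hand": 1}, {"x": -57.8, "y": -9.1, "z": -2.3, "rx": -0.01, "ry": 0.001, "rz": -0.18, "hand": 1}, {"x": -57.6, "y": -10.2, "z": -2.3, "rx": -0.01, "ry": 0.001, "rz": -0.18, "hand": 1}, {"x": -57.4, "y": -11.3, "z": -2.3, "rx": -0.01, "ry": 0.001, "rz": -0.18, "hand": 1}, {"x": -57.2, "y": -12.4, "z": -2.3, "rx": -0.01, "ry": 0.001, "rz": -0.18, "hand": 1}, {"x": -57.0, "y": -13.5, "z": -2.3, "rx": -0.01, "ry": 0.001, "rz": -0.18, "hand": 1}]
```

Emit:
apply_moves([
  {"x":-30,"y":-4,"z":-4,"rx":0,"ry":0,"rz":-0.18,"hand":1},
  {"x":-50,"y":-7,"z":-3,"rx":0,"ry":0,"rz":-0.18,"hand":1},
  {"x":-58,"y":-9,"z":-3,"rx":0,"ry":0,"rz":-0.18,"hand":1},
  {"x":-58,"y":-10,"z":-3,"rx":0,"ry":0,"rz":-0.18,"hand":1},
  {"x":-58,"y":-11,"z":-3,"rx":0,"ry":0,"rz":-0.18,"hand":1},
])

```text
t: 5.62
eef_pos: [0.4997, -0.0351, 0.2458]
tool_rot: [1.967, 2.449, 0.0]
wrist_force: [1.0, 0.1, -1.8]
grip_width: 0.0215
```

Emit:
apply_moves([
  {"x":-50,"y":-12,"z":-2,"rx":0,"ry":0,"rz":-0.18,"hand":1},
  {"x":-40,"y":-12,"z":-2,"rx":0,"ry":0,"rz":-0.18,"hand":1},
  {"x":-20,"y":-4,"z":0,"rx":0,"ry":0,"rz":0,"hand":1},
  {"x":0,"y":0,"z":0,"rx":0,"ry":0,"rz":0,"hand":1},
])

```text
t: 6.12
eef_pos: [0.496, -0.156, 0.2521]
tool_rot: [1.925, 2.48, 0.001]
wrist_force: [0.1, 0.3, -1.7]
grip_width: 0.0215
```

```bash
python3 -c "
from h import *
stt()
s=cap('side','side2');t=cap('top','top2')
cv2.imwrite('pics/c2.png',cv2.resize(s['frame'][180:450,180:480],None,fx=2.2,fy=2.2))
plan(.4974,-.1842,.24,14,n=14,hand=1)
"
```

```text
t 6.125 p [ 0.496  -0.156   0.2521] yaw 14.35 z [ 0.0018 -0.001  -1.    ] F [ 0.11  0.31 -1.65] M [0.003 0.055 0.029] g 0.0215
left 0
[{"x": -29.0, "y": -6.3, "z": 12.2, "rx": 0.017, "ry": 0.012, "rz": 0.079, "hand": 1}]
```

View pics/c2.png

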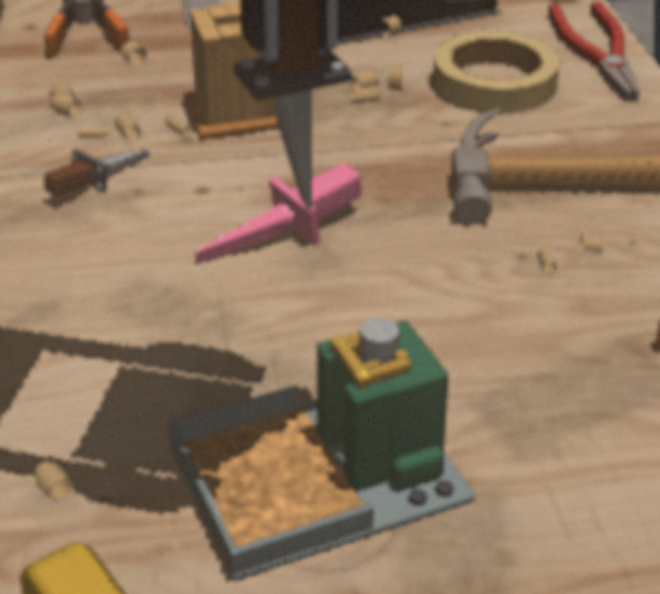

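```bash
python3 -c "
from h import *
s=cap('side');f=s['frame']
cv2.imwrite('pics/c3.png',cv2.resize(f[190:290,265:365],None,fx=6,fy=6,interpolation=cv2.INTER_CUBIC))
stt()
"
```

```text
t 6.275 p [ 0.4963 -0.1541  0.2521] yaw 14.52 z [ 2.1e-03 -7.0e-04 -1.0e+00] F [-0.45 -0.21 -1.43] M [-0.029 -0.028 -0.001] g 0.0213
```

View pics/c3.png

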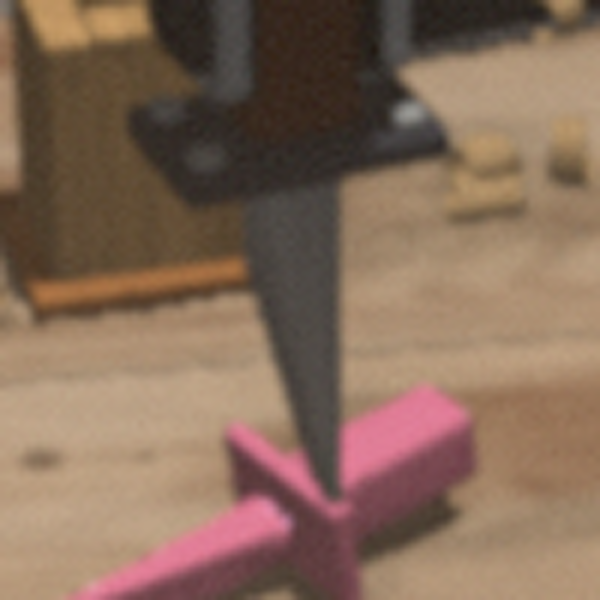

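```bash
python3 -c "
from h import *
s=cap('side');st=monitor.sense();p=st['eef_pos']
a=np.radians(14.5);X=np.array([np.cos(a),np.sin(a)]);Y=np.array([-X[1],X[0]])
for n,u,zz in (('tip',(339,497),-.092),('root',(341,190),-.017),('rootL',(248,197),-.017),('tipL',(322,490),-.092),('flR',(447,150),-.017),('flRt',(447,132),-.011),('flL',(197,205),-.017),('flLt',(185,190),-.011)):
    q=atz(s,z(u,6,(265,190)),p[2]+zz);d=q[:2]-p[:2];print(n,(d@X*1000).round(1),(d@Y*1000).round(1))
"
```

```text
tip 7.2 0.3
root 1.4 -15.4
rootL -14.4 -11.3
tipL 5.2 3.7
flR 24.3 -9.4
flRt 22.3 -13.5
flL -23.5 -10.4
flLt -27.2 -14.8
```

```bash
cat >> h.py <<'E'
YAW=14.2;PIN=np.array([.5362,-.1748])
def pf(v=PIN):
    a=np.radians(YAW);X=np.array([np.cos(a),np.sin(a)]);return X,np.array([-X[1],X[0]])
def pst():
    s=monitor.sense();X,Y=pf();d=s['eef_pos'][:2]-PIN;F=s['wrist_force']
    Rm=R.from_rotvec(s['tool_rot']).as_matrix()
    print('t',round(s['t'],2),'pin-frame x,y mm',(d@X*1000).round(2),(d@Y*1000).round(2),'tip z',round((s['eef_pos'][2]-.092)*1000,2),'Fx,Fy,Fz',(F[:2]@X).round(2),(F[:2]@Y).round(2),F[2].round(2),'M',s['ft_torque'].round(3),'yaw',round(float(np.degrees(np.arctan2(Rm[1,1],Rm[0,1]))),2),'z',Rm[:,2].round(4),'g',s['grip_width'].round(4))
def pplan(x,y,tip,**k):
    X,Y=pf();q=PIN+X*x/1000+Y*y/1000;plan(q[0],q[1],tip/1000+.092,YAW,hand=1,**k)
E
python3 -c "
from h import *
pst();pplan(-27,0,125,step=40)"
```

```text
Traceback (most recent call last):
  File "h.py", line 49, in pst
    print('t',round(s['t'],2),'pin-frame x,y mm',(d@X*1000).round(2),(d@Y*1000).round(2),'tip z',round((s['eef_pos'][2]-.092)*1000,2),'Fx,Fy,Fz',(F[:2]@X).round(2),(F[:2]@Y).round(2),F[2].round(2),'M',s['ft_torque'].round(3),'yaw',round(float(np.degrees(np.arctan2(Rm[1,1],Rm[0,1]))),2),'z',Rm[:,2].round(4),'g',s['grip_width'].round(4))
                                                                                                                                                                                                                                                                                                                        ^^^^^^^^^^^^^^^^^^^^^
AttributeError: 'float' object has no attribute 'round'
```

```bash
sed -i "s/s\['grip_width'\].round(4)/round(s['grip_width'],4)/" h.py
python3 -c "
from h import *
pst();pplan(-27,0,115,step=40)"
```

```text
t 6.33 pin-frame x,y mm -33.48 30.02 tip z 160.06 Fx,Fy,Fz 0.4 -0.85 -2.42 M [ 0.029 -0.026 -0.026] yaw 14.55 z [ 2.1e-03 -8.0e-04 -1.0e+00] g 0.0214
left 0
[{"x": -15.0, "y": 3.1, "z": 22.6, "rx": 0.009, "ry": 0.006, "rz": 0.03, "hand": 1}, {"x": -15.0, "y": 3.2, "z": 22.5, "rx": 0.009, "ry": 0.006, "rz": 0.03, "hand": 1}]
```

Emit:
apply_moves([
  {"x":-15,"y":3,"z":20,"rx":0.01,"ry":0,"rz":0.03,"hand":1},
  {"x":-12,"y":3,"z":18,"rx":0.01,"ry":0,"rz":0.02,"hand":1},
  {"x":0,"y":0,"z":0,"rx":0,"ry":0,"rz":0,"hand":1},
  {"x":0,"y":0,"z":0,"rx":0,"ry":0,"rz":0,"hand":1},
])

```text
t: 6.82
eef_pos: [0.5098, -0.1787, 0.2098]
tool_rot: [-1.925, -2.48, 0.003]
wrist_force: [0.8, -0.2, -1.8]
grip_width: 0.0215
```

```bash
python3 -c "
from h import *
pst();pplan(-27,0,100,step=40)
s=cap('side');cv2.imwrite('pics/c4.png',cv2.resize(s['frame'][220:370,260:410],None,fx=4,fy=4,interpolation=cv2.INTER_CUBIC))
"
```

```text
t 6.83 pin-frame x,y mm -26.54 2.72 tip z 117.83 Fx,Fy,Fz 0.77 -0.41 -1.85 M [-0.003 -0.02   0.015] yaw 14.37 z [-2.5e-03 -1.0e-04 -1.0e+00] g 0.0215
left 0
[{"x": -2.7, "y": -0.4, "z": 17.8, "rx": -0.024, "ry": -0.005, "rz": 0.028, "hand": 1}]
```

View pics/c4.png

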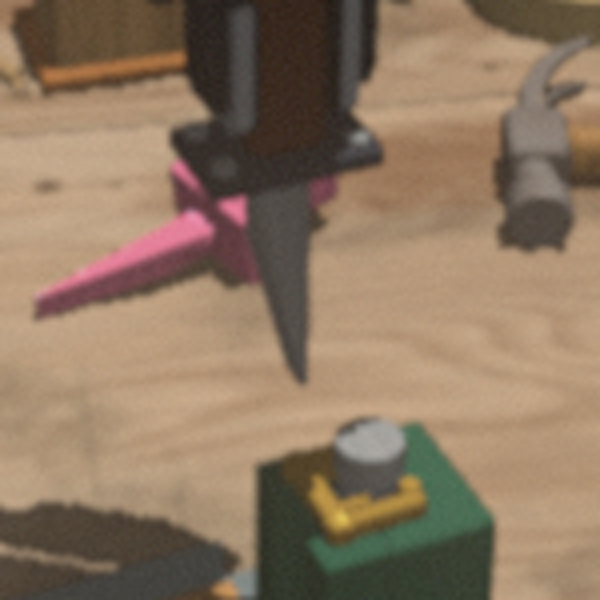

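Emit:
apply_moves([
  {"x":-2.7,"y":0,"z":14,"rx":-0.02,"ry":0,"rz":0.03,"hand":1},
  {"x":0,"y":0,"z":12,"rx":0,"ry":0,"rz":0,"hand":1},
  {"x":0,"y":0,"z":0,"rx":0,"ry":0,"rz":0,"hand":1},
  {"x":0,"y":0,"z":0,"rx":0,"ry":0,"rz":0,"hand":1},
])

```text
t: 7.38
eef_pos: [0.5104, -0.1811, 0.1824]
tool_rot: [1.93, 2.479, 0.0]
wrist_force: [0.2, 0.7, -1.6]
grip_width: 0.0216
```

```bash
python3 -c "
from h import *
pst();pplan(-26,0,86.5,step=40)
s=cap('side');cv2.imwrite('pics/c5.png',cv2.resize(s['frame'][240:390,260:410],None,fx=4,fy=4,interpolation=cv2.INTER_CUBIC))
"
```

```text
t 7.38 pin-frame x,y mm -26.57 0.25 tip z 90.41 Fx,Fy,Fz 0.32 0.61 -1.65 M [-0.019  0.001 -0.012] yaw 14.21 z [ 2.e-04  2.e-04 -1.e+00] g 0.0216
left 0
[{"x": -0.2, "y": 0.6, "z": 3.9, "rx": 0.002, "ry": -0.001, "rz": 0.001, "hand": 1}]
```

View pics/c5.png

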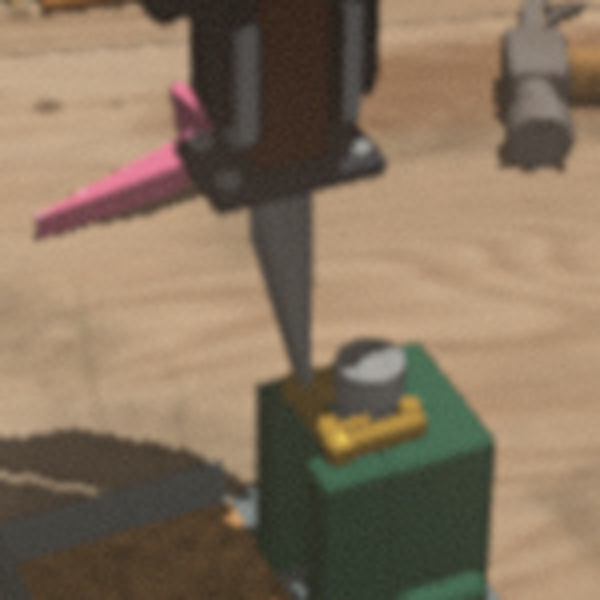

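Emit:
apply_moves([
  {"x":0,"y":1,"z":4,"rx":0,"ry":0,"rz":0,"hand":1},
  {"x":0,"y":0,"z":0,"rx":0,"ry":0,"rz":0,"hand":1},
  {"x":0,"y":2,"z":0,"rx":0,"ry":0,"rz":0,"hand":1},
])

```text
t: 7.8
eef_pos: [0.5137, -0.1804, 0.1789]
tool_rot: [1.929, 2.478, 0.001]
wrist_force: [0.9, 0.5, -1.8]
grip_width: 0.0216
```

```bash
python3 -c "
from h import *
pst()"
```

```text
t 7.8 pin-frame x,y mm -23.19 0.1 tip z 86.88 Fx,Fy,Fz 1.04 0.28 -1.79 M [-0.038  0.005 -0.021] yaw 14.21 z [ 1.4e-03 -3.0e-04 -1.0e+00] g 0.0216
```

Emit:
apply_moves([
  {"x":0,"y":1.2,"z":0.7,"rx":0,"ry":0,"rz":0,"hand":1},
  {"x":0,"y":0,"z":0,"rx":0,"ry":0,"rz":0,"hand":1},
])

```text
t: 8.05
eef_pos: [0.5151, -0.18, 0.1783]
tool_rot: [1.929, 2.478, 0.001]
wrist_force: [0.2, -0.1, -1.6]
grip_width: 0.0213
```

```bash
python3 -c "
from h import *
pst()"
```

```text
t 8.05 pin-frame x,y mm -21.7 0.11 tip z 86.26 Fx,Fy,Fz 0.17 -0.12 -1.61 M [-0.    -0.002  0.009] yaw 14.21 z [ 1.6e-03 -3.0e-04 -1.0e+00] g 0.0213
```

Emit:
apply_moves([
  {"x":0,"y":1.2,"z":0.5,"rx":0,"ry":0,"rz":0,"hand":1},
  {"x":0,"y":0,"z":0,"rx":0,"ry":0,"rz":0,"hand":1},
])

```text
t: 8.3
eef_pos: [0.5164, -0.1797, 0.1778]
tool_rot: [1.929, 2.478, 0.001]
wrist_force: [0.3, -0.0, -1.2]
grip_width: 0.0215
```

```bash
python3 -c "
from h import *
pst()"
```

```text
t 8.3 pin-frame x,y mm -20.39 0.1 tip z 85.77 Fx,Fy,Fz 0.27 -0.07 -1.22 M [-0.012 -0.032  0.057] yaw 14.22 z [ 1.7e-03 -4.0e-04 -1.0e+00] g 0.0215
```

Emit:
apply_moves([
  {"x":0,"y":1.0,"z":0,"rx":0.02,"ry":0,"rz":0,"hand":1},
  {"x":0,"y":0,"z":0,"rx":0,"ry":0,"rz":0,"hand":1},
])

```text
t: 8.55
eef_pos: [0.5175, -0.1795, 0.1778]
tool_rot: [1.929, 2.479, -0.002]
wrist_force: [-0.4, -0.2, -2.6]
grip_width: 0.0215
```

```bash
python3 -c "
from h import *
pst()"
```

```text
t 8.55 pin-frame x,y mm -19.32 0.06 tip z 85.81 Fx,Fy,Fz -0.47 -0.12 -2.6 M [0.044 0.002 0.02 ] yaw 14.21 z [-4.e-04 -1.e-03 -1.e+00] g 0.0215
```

Emit:
apply_moves([
  {"x":0,"y":1.0,"z":0,"rx":0,"ry":0,"rz":0,"hand":1},
  {"x":0,"y":0,"z":0,"rx":0,"ry":0,"rz":0,"hand":1},
])

```text
t: 8.8
eef_pos: [0.5185, -0.1792, 0.1778]
tool_rot: [1.929, 2.479, -0.002]
wrist_force: [0.4, 0.0, -2.3]
grip_width: 0.0216
```

```bash
python3 -c "
from h import *
pst()"
```

```text
t 8.8 pin-frame x,y mm -18.24 0.05 tip z 85.82 Fx,Fy,Fz 0.43 -0.07 -2.26 M [ 0.003  0.033 -0.   ] yaw 14.21 z [-4.e-04 -1.e-03 -1.e+00] g 0.0216
```

Emit:
apply_moves([
  {"x":0,"y":0.8,"z":0,"rx":0,"ry":0,"rz":0,"hand":1},
  {"x":0,"y":0,"z":0,"rx":0,"ry":0,"rz":0,"hand":1},
])

```text
t: 9.05
eef_pos: [0.5193, -0.179, 0.1778]
tool_rot: [1.929, 2.479, -0.002]
wrist_force: [-0.1, -0.8, -1.5]
grip_width: 0.0211
```

```bash
python3 -c "
from h import *
pst()"
```

```text
t 9.05 pin-frame x,y mm -17.4 0.06 tip z 85.8 Fx,Fy,Fz -0.32 -0.75 -1.47 M [-0.031  0.007 -0.006] yaw 14.21 z [-4.e-04 -9.e-04 -1.e+00] g 0.0211
```

Emit:
apply_moves([
  {"x":0,"y":0.8,"z":0,"rx":0,"ry":0,"rz":0,"hand":1},
  {"x":0,"y":0,"z":0,"rx":0,"ry":0,"rz":0,"hand":1},
])

```text
t: 9.3
eef_pos: [0.5197, -0.1789, 0.1777]
tool_rot: [-1.929, -2.478, 0.003]
wrist_force: [-0.8, -0.5, -2.0]
grip_width: 0.0212
```

```bash
python3 -c "
from h import *
pst()"
```

```text
t 9.3 pin-frame x,y mm -17.0 0.03 tip z 85.68 Fx,Fy,Fz -0.86 -0.27 -2.02 M [ 0.008  0.177 -0.004] yaw 14.2 z [-0.0017 -0.0012 -1.    ] g 0.0212
```

Emit:
apply_moves([
  {"x":0,"y":0.6,"z":0,"rx":0,"ry":0,"rz":0,"hand":1},
  {"x":0,"y":0,"z":0,"rx":0,"ry":0,"rz":0,"hand":1},
])

```text
t: 9.55
eef_pos: [0.5199, -0.1789, 0.1775]
tool_rot: [-1.929, -2.478, 0.004]
wrist_force: [-1.0, -0.5, -1.4]
grip_width: 0.0214
```

```bash
python3 -c "
from h import *
pst();s=cap('side');cv2.imwrite('pics/c6.png',cv2.resize(s['frame'][270:390,280:400],None,fx=5,fy=5,interpolation=cv2.INTER_CUBIC))
t=cap('top','top3')"
```

```text
t 9.55 pin-frame x,y mm -16.8 0.0 tip z 85.52 Fx,Fy,Fz -1.06 -0.28 -1.37 M [-0.032  0.33  -0.035] yaw 14.19 z [-0.0029 -0.0012 -1.    ] g 0.0214
```

View pics/c6.png

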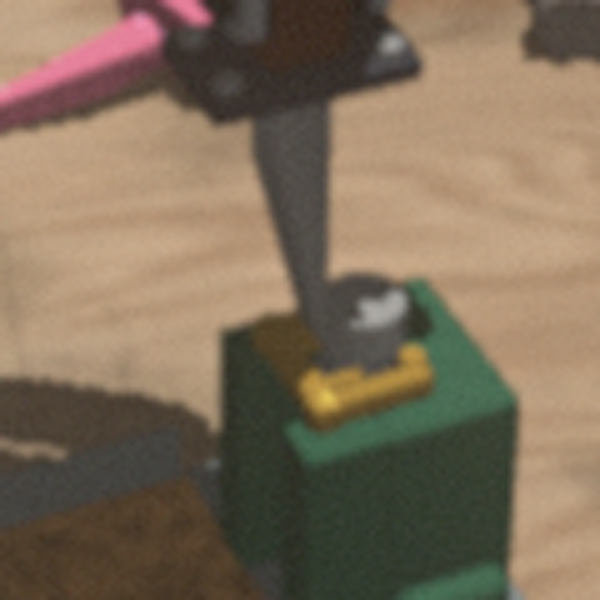

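```bash
python3 -c "
from h import *
pplan(-17.5,0,84.5)"
```

```text
left 0
[{"x": -0.0, "y": -0.7, "z": 1.0, "rx": -0.03, "ry": 0.004, "rz": -0.001, "hand": 1}]
```

Emit:
apply_moves([
  {"x":0,"y":-0.7,"z":1.0,"rx":-0.03,"ry":0,"rz":0,"hand":1},
  {"x":0,"y":0,"z":0,"rx":0,"ry":0,"rz":0,"hand":1},
])

```text
t: 9.9
eef_pos: [0.5195, -0.179, 0.1765]
tool_rot: [1.929, 2.478, 0.001]
wrist_force: [-0.6, 0.5, -2.1]
grip_width: 0.021
```

```bash
python3 -c "
from h import *
pst();pplan(-17.5,0,83)"
```

```text
t 9.9 pin-frame x,y mm -17.27 0.03 tip z 84.5 Fx,Fy,Fz -0.5 0.65 -2.09 M [-0.09   0.256 -0.069] yaw 14.2 z [ 1.2e-03 -3.0e-04 -1.0e+00] g 0.021
left 0
[{"x": -0.0, "y": -0.2, "z": 1.5, "rx": 0.01, "ry": 0.006, "rz": -0.001, "hand": 1}]
```

Emit:
apply_moves([
  {"x":0,"y":-0.4,"z":1.0,"rx":0,"ry":0,"rz":0,"hand":1},
  {"x":0,"y":0,"z":0,"rx":0.02,"ry":0,"rz":0,"hand":1},
])

```text
t: 10.15
eef_pos: [0.5194, -0.179, 0.1756]
tool_rot: [1.929, 2.479, -0.001]
wrist_force: [-1.0, -0.1, -1.3]
grip_width: 0.0215
```

```bash
python3 -c "
from h import *
pst();pplan(-17.5,0,83)"
```

```text
t 10.15 pin-frame x,y mm -17.36 0.06 tip z 83.57 Fx,Fy,Fz -0.96 0.19 -1.29 M [-0.001 -0.024  0.001] yaw 14.2 z [ 2.e-04 -7.e-04 -1.e+00] g 0.0215
left 0
[{"x": -0.1, "y": -0.1, "z": 0.6, "rx": -0.0, "ry": 0.007, "rz": 0.0, "hand": 1}]
```

Emit:
apply_moves([
  {"x":0,"y":-0.1,"z":2,"rx":0,"ry":0,"rz":0,"hand":1},
  {"x":0,"y":0,"z":2,"rx":0,"ry":0,"rz":0,"hand":1},
  {"x":0,"y":0,"z":0,"rx":0,"ry":0,"rz":0,"hand":1},
])

```text
t: 10.52
eef_pos: [0.5194, -0.179, 0.1712]
tool_rot: [1.929, 2.479, -0.0]
wrist_force: [0.3, -0.3, -1.9]
grip_width: 0.0213
```

```bash
python3 -c "
from h import *
pst();pplan(-17.5,0,83)"
```

```text
t 10.53 pin-frame x,y mm -17.32 0.07 tip z 79.25 Fx,Fy,Fz 0.22 -0.34 -1.91 M [-0.012  0.002  0.009] yaw 14.21 z [ 4.e-04 -7.e-04 -1.e+00] g 0.0213
left 0
[{"x": -0.1, "y": -0.2, "z": -3.8, "rx": 0.002, "ry": 0.007, "rz": 0.002, "hand": 1}]
```

Emit:
apply_moves([
  {"x":0,"y":-0.1,"z":1.2,"rx":0,"ry":0,"rz":0,"hand":1},
  {"x":0,"y":0,"z":0,"rx":0,"ry":0,"rz":0,"hand":1},
])

```text
t: 10.78
eef_pos: [0.5194, -0.179, 0.17]
tool_rot: [1.929, 2.478, -0.0]
wrist_force: [-0.2, -0.2, -2.1]
grip_width: 0.0212
```

```bash
python3 -c "
from h import *
pst()"
```

```text
t 10.78 pin-frame x,y mm -17.33 0.07 tip z 78.01 Fx,Fy,Fz -0.21 -0.17 -2.09 M [-0.022  0.006 -0.004] yaw 14.21 z [ 6.e-04 -7.e-04 -1.e+00] g 0.0212
```

Emit:
apply_moves([
  {"x":0,"y":0,"z":1.2,"rx":0,"ry":0,"rz":0,"hand":1},
  {"x":0,"y":0,"z":0,"rx":0,"ry":0,"rz":0,"hand":1},
])

```text
t: 11.02
eef_pos: [0.5194, -0.179, 0.1689]
tool_rot: [1.929, 2.478, -0.0]
wrist_force: [0.0, 0.4, -2.7]
grip_width: 0.0216
```

```bash
python3 -c "
from h import *
pst()"
```

```text
t 11.03 pin-frame x,y mm -17.28 0.04 tip z 76.92 Fx,Fy,Fz 0.1 0.36 -2.68 M [0.01  0.027 0.001] yaw 14.21 z [ 9.e-04 -8.e-04 -1.e+00] g 0.0216
```

Emit:
apply_moves([
  {"x":0,"y":-0.1,"z":1.5,"rx":0.01,"ry":0,"rz":0,"hand":1},
  {"x":0,"y":0,"z":1.0,"rx":0,"ry":0,"rz":0,"hand":1},
])

```text
t: 11.28
eef_pos: [0.5196, -0.1792, 0.1672]
tool_rot: [1.929, 2.478, -0.001]
wrist_force: [-1.7, 1.3, 1.6]
grip_width: 0.0218
```

```bash
python3 -c "
from h import *
pst()"
```

```text
t 11.28 pin-frame x,y mm -17.16 -0.2 tip z 75.22 Fx,Fy,Fz -1.31 1.71 1.57 M [0.051 0.301 0.013] yaw 14.21 z [ 0.0011 -0.0017 -1.    ] g 0.0218
```

Emit:
apply_moves([
  {"x":0,"y":0,"z":1.5,"rx":0,"ry":0,"rz":0,"hand":1},
  {"x":0,"y":0,"z":0,"rx":0,"ry":0,"rz":0,"hand":1},
])

```text
t: 11.52
eef_pos: [0.5196, -0.1794, 0.1662]
tool_rot: [1.928, 2.477, -0.001]
wrist_force: [-1.0, -0.9, -0.9]
grip_width: 0.0214
```

```bash
python3 -c "
from h import *
pst();s=cap('side');cv2.imwrite('pics/c7.png',cv2.resize(s['frame'][270:390,280:400],None,fx=5,fy=5,interpolation=cv2.INTER_CUBIC))"
```

```text
t 11.53 pin-frame x,y mm -17.18 -0.35 tip z 74.16 Fx,Fy,Fz -1.17 -0.63 -0.88 M [ 0.041  0.114 -0.042] yaw 14.2 z [ 0.0015 -0.0021 -1.    ] g 0.0214
```

View pics/c7.png

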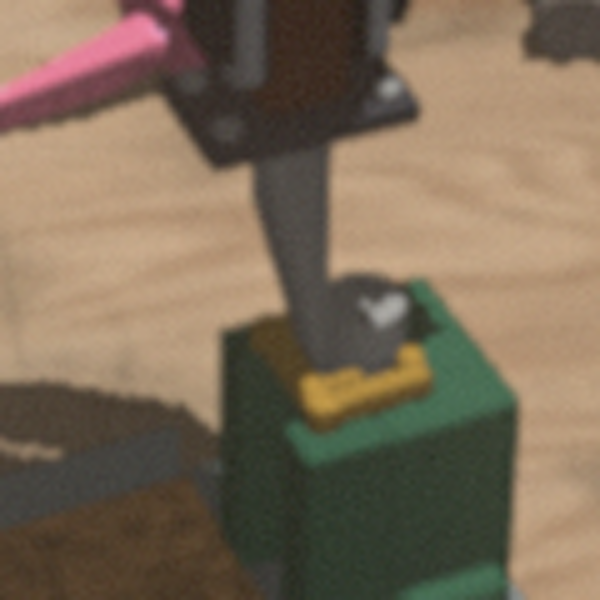

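```bash
python3 -c "
from h import *
pst();pplan(-17.2,0,72.5)"
```

```text
t 11.57 pin-frame x,y mm -17.17 -0.34 tip z 74.15 Fx,Fy,Fz -0.91 0.6 0.72 M [-0.047  0.113 -0.011] yaw 14.2 z [ 0.0015 -0.0021 -1.    ] g 0.0214
left 0
[{"x": 0.3, "y": -0.0, "z": 1.6, "rx": 0.009, "ry": 0.023, "rz": 0.001, "hand": 1}]
```

Emit:
apply_moves([
  {"x":0.3,"y":0,"z":1.5,"rx":0.01,"ry":0.02,"rz":0,"hand":1},
  {"x":0.1,"y":0,"z":1.0,"rx":0,"ry":0,"rz":0,"hand":1},
])

```text
t: 11.82
eef_pos: [0.5197, -0.1793, 0.1645]
tool_rot: [1.929, 2.478, -0.001]
wrist_force: [-2.5, -0.8, 5.1]
grip_width: 0.0214
```

```bash
python3 -c "
from h import *
pst();pplan(-17.2,0,71)"
```

```text
t 11.82 pin-frame x,y mm -17.07 -0.3 tip z 72.5 Fx,Fy,Fz -2.61 -0.19 5.08 M [-0.011  0.525  0.003] yaw 14.19 z [ 9.0e-04 -1.2e-03 -1.0e+00] g 0.0214
left 0
[{"x": 0.3, "y": -0.1, "z": 1.5, "rx": 0.006, "ry": 0.013, "rz": -0.001, "hand": 1}]
```

Emit:
apply_moves([
  {"x":0.2,"y":-0.4,"z":0.5,"rx":0.01,"ry":0.01,"rz":0,"hand":1},
  {"x":0,"y":0,"z":0,"rx":0,"ry":0,"rz":0,"hand":1},
])

```text
t: 12.08
eef_pos: [0.5196, -0.1792, 0.1644]
tool_rot: [1.929, 2.478, 0.0]
wrist_force: [-1.0, 0.4, 2.1]
grip_width: 0.0214
```

```bash
python3 -c "
from h import *
pst();pplan(-17.2,0,71)"
```

```text
t 12.07 pin-frame x,y mm -17.14 -0.25 tip z 72.36 Fx,Fy,Fz -0.91 0.65 2.07 M [-0.074  0.274  0.025] yaw 14.2 z [ 9.e-04 -7.e-04 -1.e+00] g 0.0214
left 0
[{"x": 0.2, "y": -0.1, "z": 1.4, "rx": 0.007, "ry": 0.009, "rz": -0.001, "hand": 1}]
```

Emit:
apply_moves([
  {"x":0.2,"y":-0.2,"z":1.2,"rx":0.01,"ry":0.01,"rz":0,"hand":1},
  {"x":0,"y":0,"z":0.5,"rx":0,"ry":0,"rz":0,"hand":1},
])

```text
t: 12.32
eef_pos: [0.5197, -0.1791, 0.163]
tool_rot: [1.93, 2.479, 0.0]
wrist_force: [-1.2, -0.7, 4.2]
grip_width: 0.0213
```

```bash
python3 -c "
from h import *
pst();pplan(-17.2,0,71)"
```

```text
t 12.32 pin-frame x,y mm -17.11 -0.14 tip z 70.98 Fx,Fy,Fz -1.38 -0.41 4.21 M [-0.018  0.304 -0.006] yaw 14.2 z [ 5.e-04 -1.e-04 -1.e+00] g 0.0213
left 0
[{"x": 0.1, "y": -0.1, "z": -0.0, "rx": 0.004, "ry": 0.002, "rz": -0.001, "hand": 1}]
```

Emit:
apply_moves([
  {"x":0,"y":-0.1,"z":1.2,"rx":0,"ry":0,"rz":0,"hand":1},
  {"x":0,"y":-0.1,"z":1.2,"rx":0,"ry":0,"rz":0,"hand":1},
  {"x":0,"y":0,"z":1.2,"rx":0,"ry":0,"rz":0,"hand":1},
])

```text
t: 12.7
eef_pos: [0.5196, -0.1791, 0.1595]
tool_rot: [1.929, 2.478, 0.001]
wrist_force: [-1.4, -0.1, 6.0]
grip_width: 0.0212
```

```bash
python3 -c "
from h import *
pst();pplan(-17.2,0,66)"
```

```text
t 12.7 pin-frame x,y mm -17.15 -0.05 tip z 67.46 Fx,Fy,Fz -1.4 0.27 5.96 M [0.083 0.254 0.028] yaw 14.21 z [ 0.001 -0.    -1.   ] g 0.0212
left 0
[{"x": 0.1, "y": -0.0, "z": 1.5, "rx": 0.009, "ry": 0.003, "rz": 0.001, "hand": 1}]
```

Emit:
apply_moves([
  {"x":0,"y":-0.1,"z":1.4,"rx":0.01,"ry":0,"rz":0,"hand":1},
  {"x":0,"y":0,"z":1.4,"rx":0,"ry":0,"rz":0,"hand":1},
  {"x":0,"y":-0.1,"z":1.4,"rx":0,"ry":0,"rz":0,"hand":1},
  {"x":0,"y":0,"z":1.4,"rx":0,"ry":0,"rz":0,"hand":1},
])

```text
t: 13.2
eef_pos: [0.5196, -0.1792, 0.1539]
tool_rot: [1.929, 2.478, -0.0]
wrist_force: [-1.2, -0.1, 5.4]
grip_width: 0.0211
```

```bash
python3 -c "
from h import *
pst();pplan(-17.2,0,60)"
```

```text
t 13.2 pin-frame x,y mm -17.15 -0.15 tip z 61.89 Fx,Fy,Fz -1.16 0.15 5.41 M [ 0.036  0.256 -0.008] yaw 14.21 z [ 7.e-04 -6.e-04 -1.e+00] g 0.0211
left 0
[{"x": 0.2, "y": -0.1, "z": 1.9, "rx": 0.005, "ry": 0.008, "rz": 0.002, "hand": 1}]
```

Emit:
apply_moves([
  {"x":0.1,"y":-0.1,"z":1.5,"rx":0.01,"ry":0.01,"rz":0,"hand":1},
  {"x":0,"y":0,"z":1.5,"rx":0,"ry":0,"rz":0,"hand":1},
  {"x":0,"y":-0.1,"z":1.5,"rx":0,"ry":0,"rz":0,"hand":1},
  {"x":0,"y":0,"z":1.5,"rx":0,"ry":0,"rz":0,"hand":1},
])

```text
t: 13.7
eef_pos: [0.5197, -0.1793, 0.1478]
tool_rot: [1.929, 2.479, -0.0]
wrist_force: [0.0, 0.2, 5.1]
grip_width: 0.0214
```

```bash
python3 -c "
from h import *
pst();pplan(-17.2,0,60);s=cap('side');cv2.imwrite('pics/c8.png',cv2.resize(s['frame'][270:390,280:400],None,fx=5,fy=5,interpolation=cv2.INTER_CUBIC))"
```

```text
t 13.7 pin-frame x,y mm -17.14 -0.3 tip z 55.84 Fx,Fy,Fz 0.09 0.2 5.1 M [0.031 0.239 0.044] yaw 14.22 z [ 3.e-04 -5.e-04 -1.e+00] g 0.0214
left 0
[{"x": 0.3, "y": -0.1, "z": -4.2, "rx": 0.002, "ry": 0.005, "rz": 0.003, "hand": 1}]
```

View pics/c8.png

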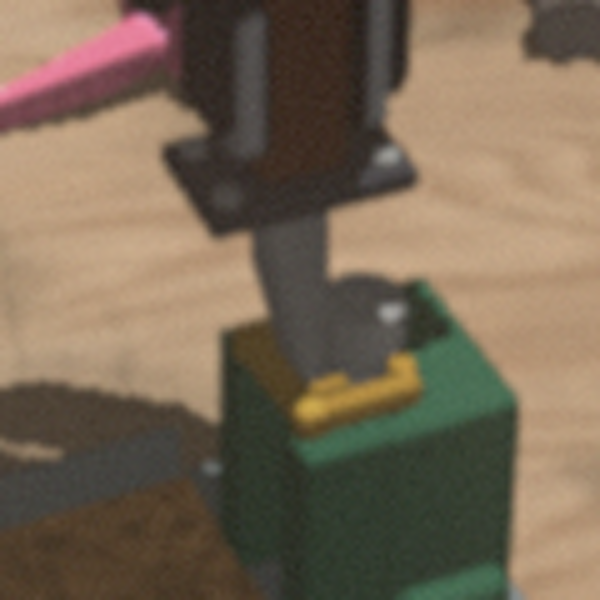

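The clip is visibly moving toward -x (its corner from about (318,420) to (298,425) in the crop) and the blade is in the gap. Continuing.

Emit:
apply_moves([
  {"x":0.2,"y":0,"z":1.5,"rx":0,"ry":0,"rz":0,"hand":1},
  {"x":0,"y":0,"z":1.5,"rx":0,"ry":0,"rz":0,"hand":1},
  {"x":0.1,"y":0,"z":1.5,"rx":0,"ry":0,"rz":0,"hand":1},
  {"x":0,"y":0,"z":1.5,"rx":0,"ry":0,"rz":0,"hand":1},
])

```text
t: 14.25
eef_pos: [0.5195, -0.1791, 0.1408]
tool_rot: [1.929, 2.479, -0.001]
wrist_force: [0.5, -0.7, 2.5]
grip_width: 0.0213
```

```bash
python3 -c "
from h import *
pst();pplan(-17.2,0,50)"
```

```text
t 14.25 pin-frame x,y mm -17.19 -0.05 tip z 48.84 Fx,Fy,Fz 0.31 -0.78 2.47 M [-0.132 -0.014 -0.   ] yaw 14.21 z [ 1.e-04 -6.e-04 -1.e+00] g 0.0213
left 0
[{"x": 0.0, "y": -0.0, "z": -1.2, "rx": -0.001, "ry": 0.006, "rz": 0.002, "hand": 1}]
```

Emit:
apply_moves([
  {"x":0.1,"y":0,"z":1.4,"rx":0,"ry":0,"rz":0,"hand":1},
  {"x":0,"y":0,"z":1.4,"rx":0,"ry":0,"rz":0,"hand":1},
  {"x":0.1,"y":0,"z":1.4,"rx":0,"ry":0,"rz":0,"hand":1},
])

```text
t: 14.62
eef_pos: [0.5195, -0.1789, 0.1359]
tool_rot: [1.93, 2.479, -0.001]
wrist_force: [0.8, -0.8, 2.4]
grip_width: 0.0215
```

```bash
python3 -c "
from h import *
pst();pplan(-17.2,0,45);s=cap('side');cv2.imwrite('pics/c9.png',cv2.resize(s['frame'][270:390,280:400],None,fx=5,fy=5,interpolation=cv2.INTER_CUBIC))"
```

```text
t 14.62 pin-frame x,y mm -17.19 0.17 tip z 43.87 Fx,Fy,Fz 0.62 -0.95 2.43 M [-0.178 -0.11   0.016] yaw 14.21 z [-1.e-04 -5.e-04 -1.e+00] g 0.0215
left 0
[{"x": -0.2, "y": -0.0, "z": -1.1, "rx": -0.002, "ry": 0.004, "rz": 0.002, "hand": 1}]
```

View pics/c9.png

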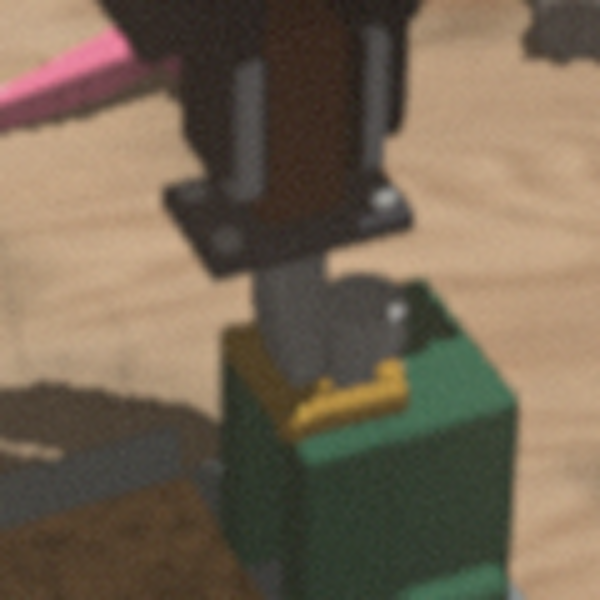

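Emit:
apply_moves([
  {"x":-0.1,"y":0,"z":1.4,"rx":0,"ry":0,"rz":0,"hand":1},
  {"x":0,"y":0,"z":1.4,"rx":0,"ry":0,"rz":0,"hand":1},
  {"x":-0.1,"y":0,"z":1.4,"rx":0,"ry":0,"rz":0,"hand":1},
])

```text
t: 15.05
eef_pos: [0.5194, -0.1788, 0.1306]
tool_rot: [-1.929, -2.479, 0.0]
wrist_force: [1.8, -0.5, 0.2]
grip_width: 0.0211
```

```bash
python3 -c "
from h import *
pst();pplan(-17.2,0,45);s=cap('side');cv2.imwrite('pics/c10.png',cv2.resize(s['frame'][270:390,280:400],None,fx=5,fy=5,interpolation=cv2.INTER_CUBIC))"
```

```text
t 15.05 pin-frame x,y mm -17.23 0.26 tip z 38.61 Fx,Fy,Fz 1.62 -0.89 0.16 M [-0.06  -0.239 -0.021] yaw 14.22 z [-7.e-04  3.e-04 -1.e+00] g 0.0211
left 0
[{"x": -0.3, "y": 0.0, "z": -6.4, "rx": -0.006, "ry": -0.004, "rz": 0.003, "hand": 1}]
```

View pics/c10.png

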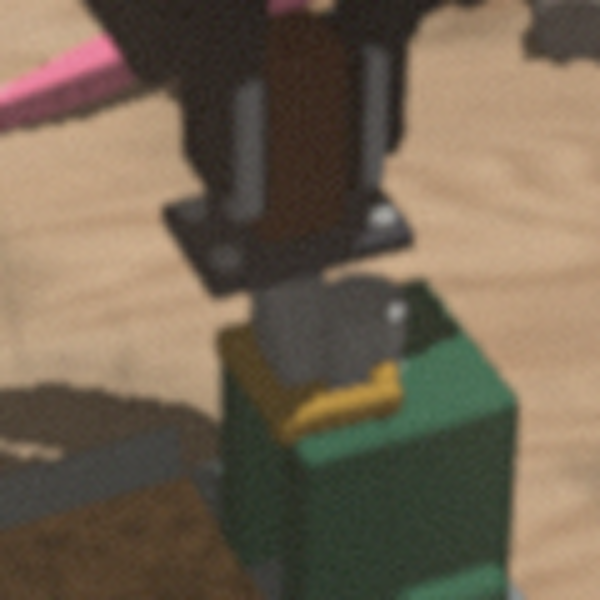

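Emit:
apply_moves([
  {"x":0,"y":0,"z":1.5,"rx":0,"ry":0,"rz":0,"hand":1},
  {"x":0,"y":0,"z":1.5,"rx":0,"ry":0,"rz":0,"hand":1},
  {"x":0,"y":0,"z":1.0,"rx":0,"ry":0,"rz":0,"hand":1},
  {"x":0,"y":0,"z":0,"rx":0,"ry":0,"rz":0,"hand":1},
])

```text
t: 15.6
eef_pos: [0.5189, -0.1784, 0.125]
tool_rot: [-1.928, -2.477, 0.001]
wrist_force: [-0.4, -0.4, -1.8]
grip_width: 0.0212
```

```bash
python3 -c "
from h import *
pst();pplan(-17.2,0,45)"
```

```text
t 15.6 pin-frame x,y mm -17.65 0.74 tip z 32.99 Fx,Fy,Fz -0.48 -0.26 -1.76 M [-0.09  -0.122 -0.032] yaw 14.22 z [-0.0027  0.0014 -1.    ] g 0.0212
left 0
[{"x": -0.7, "y": 0.4, "z": -12.0, "rx": -0.021, "ry": -0.019, "rz": 0.004, "hand": 1}]
```

Emit:
apply_moves([
  {"x":-0.5,"y":-3,"z":0,"rx":-0.02,"ry":-0.02,"rz":0,"hand":1},
  {"x":0,"y":-4,"z":0,"rx":0,"ry":0,"rz":0,"hand":1},
  {"x":0,"y":-4,"z":0,"rx":0,"ry":0,"rz":0,"hand":1},
])

```text
t: 15.98
eef_pos: [0.5069, -0.1815, 0.1241]
tool_rot: [-1.928, -2.477, 0.002]
wrist_force: [-0.3, -0.6, -2.1]
grip_width: 0.0212
```

```bash
python3 -c "
from h import *
pst();pplan(-37.2,0,33);s=cap('side');cv2.imwrite('pics/c11.png',cv2.resize(s['frame'][270:430,260:420],None,fx=4,fy=4,interpolation=cv2.INTER_CUBIC))"
```

```text
t 15.97 pin-frame x,y mm -30.06 0.7 tip z 32.1 Fx,Fy,Fz -0.43 -0.54 -2.09 M [-0.095  0.013 -0.002] yaw 14.23 z [-2.8e-03  7.0e-04 -1.0e+00] g 0.0212
left 0
[{"x": -0.7, "y": -7.1, "z": -0.9, "rx": -0.024, "ry": -0.014, "rz": 0.005, "hand": 1}]
```

View pics/c11.png

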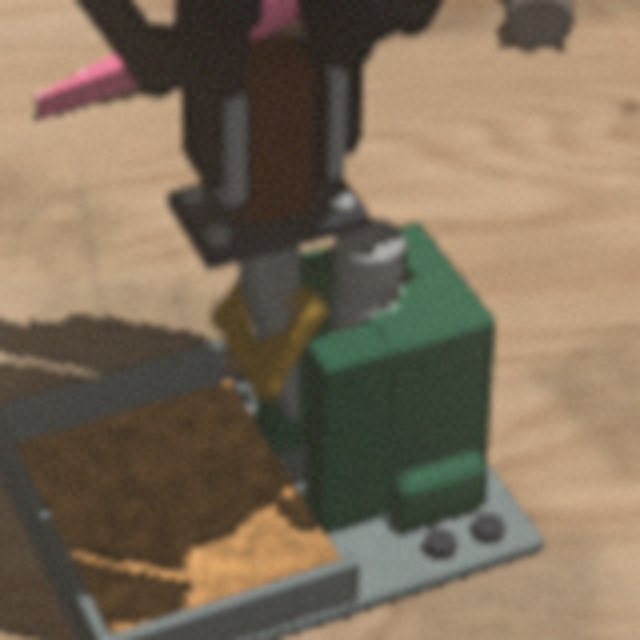

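Emit:
apply_moves([
  {"x":-0.5,"y":-5,"z":-0.5,"rx":-0.02,"ry":-0.01,"rz":0,"hand":1},
  {"x":0,"y":-5,"z":0,"rx":0,"ry":0,"rz":0,"hand":1},
  {"x":0,"y":-5,"z":0,"rx":0,"ry":0,"rz":0,"hand":1},
  {"x":0,"y":-5,"z":0,"rx":0,"ry":0,"rz":0,"hand":1},
  {"x":0,"y":0,"z":0,"rx":0,"ry":0,"rz":0,"hand":1},
])

```text
t: 16.65
eef_pos: [0.4856, -0.1875, 0.1249]
tool_rot: [-1.93, -2.479, 0.001]
wrist_force: [0.8, -0.7, -1.2]
grip_width: 0.0213
```

```bash
python3 -c "
from h import *
pst();pplan(-50,0,33);s=cap('side');cv2.imwrite('pics/c12.png',cv2.resize(s['frame'][270:430,240:400],None,fx=4,fy=4,interpolation=cv2.INTER_CUBIC))"
```

```text
t 16.65 pin-frame x,y mm -52.16 0.07 tip z 32.85 Fx,Fy,Fz 0.64 -0.93 -1.2 M [-0.04   0.016  0.022] yaw 14.2 z [-6.e-04  0.e+00 -1.e+00] g 0.0213
left 0
[{"x": -0.1, "y": 2.2, "z": -0.1, "rx": -0.005, "ry": -0.002, "rz": -0.0, "hand": 1}]
```

View pics/c12.png

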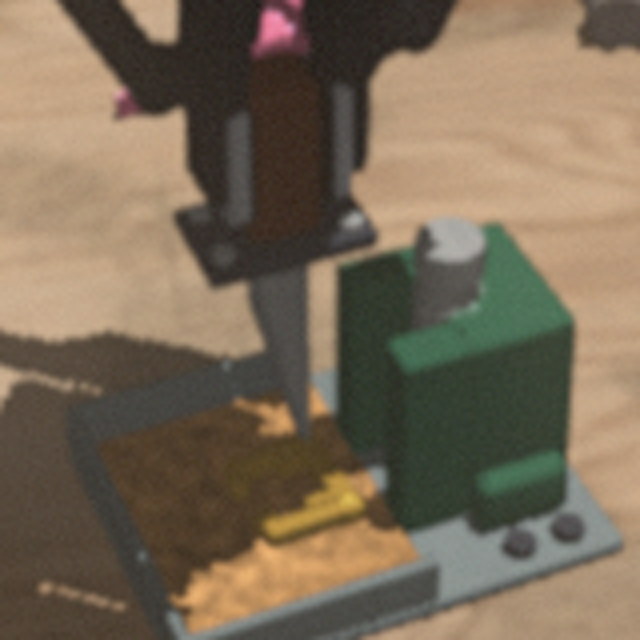

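The clip lies flat on the tray's cork floor (crop ~(300,500)), and the blade is free above it. Lifting and returning to the stand.

Emit:
apply_moves([
  {"x":0,"y":0,"z":-20,"rx":0,"ry":0,"rz":0,"hand":1},
  {"x":0,"y":0,"z":-35,"rx":0,"ry":0,"rz":0,"hand":1},
  {"x":0,"y":0,"z":-40,"rx":0,"ry":0,"rz":0,"hand":1},
  {"x":0,"y":0,"z":-15,"rx":0,"ry":0,"rz":0,"hand":1},
])

```text
t: 17.2
eef_pos: [0.4855, -0.187, 0.2358]
tool_rot: [-1.927, -2.476, 0.002]
wrist_force: [0.5, -0.0, -2.4]
grip_width: 0.0214
```

```bash
python3 -c "
from h import *
stt();plan(.5018,.2262,.225,6.44,n=14,hand=1,step=55)"
```

```text
t 17.2 p [ 0.4855 -0.187   0.2358] yaw 14.23 z [-0.004   0.0019 -1.    ] F [ 0.48 -0.02 -2.41] M [-0.058 -0.015  0.021] g 0.0214
left 0
[{"x": 49.6, "y": 14.7, "z": 1.4, "rx": -0.004, "ry": -0.003, "rz": 0.162, "hand": 1}, {"x": 49.8, "y": 13.8, "z": 1.4, "rx": -0.004, "ry": -0.003, "rz": 0.162, "hand": 1}, {"x": 50.0, "y": 13.0, "z": 1.4, "rx": -0.004, "ry": -0.003, "rz": 0.162, "hand": 1}, {"x": 50.2, "y": 12.1, "z": 1.4, "rx": -0.004, "ry": -0.003, "rz": 0.162, "hand": 1}, {"x": 50.4, "y": 11.3, "z": 1.4, "rx": -0.004, "ry": -0.003, "rz": 0.162, "hand": 1}, {"x": 50.6, "y": 10.4, "z": 1.4, "rx": -0.004, "ry": -0.003, "rz": 0.162, "hand": 1}, {"x": 50.8, "y": 9.6, "z": 1.4, "rx": -0.004, "ry": -0.003, "rz": 0.162, "hand": 1}, {"x": 50.9, "y": 8.7, "z": 1.4, "rx": -0.004, "ry": -0.003, "rz": 0.162, "hand": 1}]
```

Emit:
apply_moves([
  {"x":40,"y":14,"z":0,"rx":0,"ry":0,"rz":0.16,"hand":1},
  {"x":50,"y":14,"z":0,"rx":0,"ry":0,"rz":0.16,"hand":1},
  {"x":50,"y":13,"z":0,"rx":0,"ry":0,"rz":0.16,"hand":1},
  {"x":50,"y":12,"z":0,"rx":0,"ry":0,"rz":0.16,"hand":1},
  {"x":50,"y":11,"z":0,"rx":0,"ry":0,"rz":0.16,"hand":1},
])

```text
t: 17.82
eef_pos: [0.4976, 0.0654, 0.2321]
tool_rot: [-2.038, -2.382, 0.006]
wrist_force: [0.7, -0.1, -2.6]
grip_width: 0.0214
```

```bash
python3 -c "
from h import *
stt();plan(.5018,.2262,.225,6.44,n=14,hand=1,step=55)"
```

```text
t 17.825 p [0.4976 0.0654 0.2321] yaw 8.89 z [-0.0077  0.0017 -1.    ] F [ 0.72 -0.09 -2.65] M [0.048 0.018 0.036] g 0.0214
left 0
[{"x": 52.7, "y": 9.7, "z": 2.5, "rx": -0.023, "ry": -0.008, "rz": 0.136, "hand": 1}, {"x": 52.9, "y": 8.9, "z": 2.4, "rx": -0.023, "ry": -0.008, "rz": 0.136, "hand": 1}, {"x": 53.0, "y": 8.1, "z": 2.4, "rx": -0.023, "ry": -0.008, "rz": 0.136, "hand": 1}]
```

Emit:
apply_moves([
  {"x":50,"y":9,"z":2,"rx":-0.02,"ry":-0.01,"rz":0.14,"hand":1},
  {"x":45,"y":8,"z":2,"rx":-0.02,"ry":-0.01,"rz":0.14,"hand":1},
  {"x":30,"y":4,"z":0,"rx":-0.02,"ry":0,"rz":0.14,"hand":1},
  {"x":12,"y":2,"z":0,"rx":0,"ry":0,"rz":0,"hand":1},
  {"x":0,"y":0,"z":0,"rx":0,"ry":0,"rz":0,"hand":1},
])

```text
t: 18.45
eef_pos: [0.4991, 0.2115, 0.2219]
tool_rot: [-2.086, -2.342, 0.012]
wrist_force: [0.3, 0.4, -1.7]
grip_width: 0.0212
```

```bash
python3 -c "
from h import *
stt();plan(.5018,.2262,.185,6.44,n=14,hand=1,step=25)"
```

```text
t 18.45 p [0.4991 0.2115 0.2219] yaw 6.6 z [-0.0089 -0.002  -1.    ] F [ 0.3   0.42 -1.68] M [-0.075  0.006 -0.021] g 0.0212
left 0
[{"x": 7.2, "y": 2.3, "z": 18.4, "rx": -0.043, "ry": 0.005, "rz": 0.013, "hand": 1}, {"x": 7.2, "y": 2.2, "z": 18.4, "rx": -0.043, "ry": 0.005, "rz": 0.013, "hand": 1}]
```

Emit:
apply_moves([
  {"x":8,"y":2,"z":10,"rx":-0.04,"ry":0,"rz":0.01,"hand":1},
  {"x":6,"y":2,"z":12,"rx":-0.04,"ry":0,"rz":0.01,"hand":1},
  {"x":0,"y":0,"z":0,"rx":0,"ry":0,"rz":0,"hand":1},
])

```text
t: 18.82
eef_pos: [0.5017, 0.2242, 0.1972]
tool_rot: [2.096, 2.34, -0.004]
wrist_force: [0.3, -0.7, -1.3]
grip_width: 0.0215
```

```bash
python3 -c "
from h import *
stt();plan(.5018,.2262,.185,6.44,n=14,hand=1,step=25)
s=cap('side');cv2.imwrite('pics/c13.png',cv2.resize(s['frame'][120:260,220:360],None,fx=4,fy=4,interpolation=cv2.INTER_CUBIC))"
```

```text
t 18.825 p [0.5017 0.2242 0.1972] yaw 6.3 z [-0.0015 -0.0021 -1.    ] F [ 0.33 -0.69 -1.31] M [-0.014  0.021 -0.011] g 0.0215
left 0
[{"x": 2.0, "y": 0.3, "z": 12.2, "rx": -0.016, "ry": 0.018, "rz": -0.023, "hand": 1}]
```

View pics/c13.png

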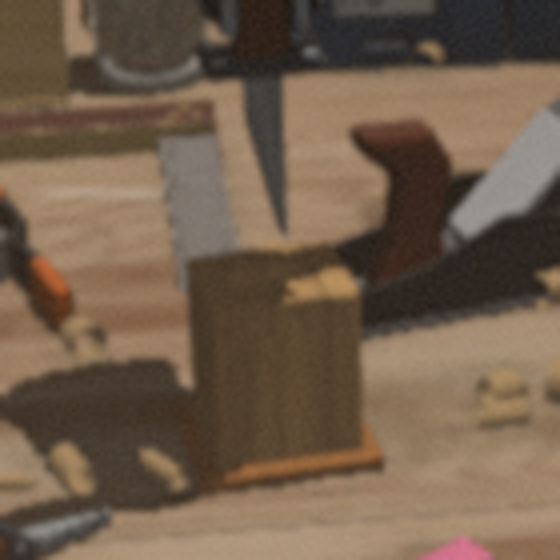

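Emit:
apply_moves([
  {"x":2,"y":0.2,"z":6,"rx":-0.01,"ry":0.02,"rz":-0.02,"hand":1},
  {"x":0,"y":0,"z":4,"rx":0,"ry":0,"rz":0,"hand":1},
  {"x":0,"y":0,"z":0,"rx":0,"ry":0,"rz":0,"hand":1},
])

```text
t: 19.25
eef_pos: [0.5023, 0.2258, 0.188]
tool_rot: [2.094, 2.341, 0.002]
wrist_force: [-0.1, -0.3, -1.6]
grip_width: 0.0215
```

```bash
python3 -c "
from h import *
stt();plan(.5018,.2262,.17,6.44,n=14,hand=1,step=25)"
```

```text
t 19.25 p [0.5023 0.2258 0.188 ] yaw 6.38 z [ 1.5e-03  8.0e-04 -1.0e+00] F [-0.08 -0.31 -1.63] M [0.028 0.013 0.024] g 0.0215
left 0
[{"x": 0.5, "y": -0.5, "z": 18.0, "rx": 0.015, "ry": -0.006, "rz": -0.011, "hand": 1}]
```

Emit:
apply_moves([
  {"x":0.5,"y":-0.5,"z":4,"rx":0.01,"ry":0,"rz":-0.01,"hand":1},
  {"x":0,"y":0,"z":4,"rx":0,"ry":0,"rz":0,"hand":1},
  {"x":0,"y":0,"z":4,"rx":0,"ry":0,"rz":0,"hand":1},
  {"x":0,"y":0,"z":4,"rx":0,"ry":0,"rz":0,"hand":1},
])

```text
t: 19.75
eef_pos: [0.502, 0.2263, 0.1715]
tool_rot: [2.093, 2.342, 0.003]
wrist_force: [-0.1, 0.2, -1.2]
grip_width: 0.0215
```

```bash
python3 -c "
from h import *
stt();plan(.5018,.2262,.15,6.44,n=14,hand=1,step=25)"
```

```text
t 19.75 p [0.502  0.2263 0.1715] yaw 6.44 z [ 0.0015  0.001  -1.    ] F [-0.08  0.17 -1.23] M [-0.024  0.039 -0.048] g 0.0215
left 0
[{"x": -0.1, "y": -0.2, "z": 21.5, "rx": 0.015, "ry": -0.008, "rz": -0.0, "hand": 1}]
```

Entering the pocket (tip below the mouth) with no force.

Emit:
apply_moves([
  {"x":0,"y":-0.2,"z":6,"rx":0.01,"ry":0,"rz":0,"hand":1},
  {"x":0,"y":0,"z":6,"rx":0,"ry":0,"rz":0,"hand":1},
  {"x":0,"y":0,"z":6,"rx":0,"ry":0,"rz":0,"hand":1},
  {"x":0,"y":0,"z":6,"rx":0,"ry":0,"rz":0,"hand":1},
])

```text
t: 20.25
eef_pos: [0.5017, 0.2263, 0.1457]
tool_rot: [-2.093, -2.342, -0.001]
wrist_force: [0.9, -0.1, -1.7]
grip_width: 0.0216
```

```bash
python3 -c "
from h import *
stt();plan(.5018,.2262,.115,6.44,n=14,hand=1,step=25)"
```

```text
t 20.25 p [0.5017 0.2263 0.1457] yaw 6.44 z [ 1.e-04  8.e-04 -1.e+00] F [ 0.9  -0.11 -1.74] M [-0.028 -0.041 -0.02 ] g 0.0216
left 0
[{"x": -0.0, "y": 0.0, "z": 15.3, "rx": 0.001, "ry": -0.004, "rz": 0.0, "hand": 1}, {"x": -0.0, "y": 0.0, "z": 15.3, "rx": 0.001, "ry": -0.004, "rz": 0.0, "hand": 1}]
```

Emit:
apply_moves([
  {"x":0,"y":0,"z":6,"rx":0.01,"ry":0,"rz":0,"hand":1},
  {"x":0,"y":0,"z":6,"rx":0,"ry":0,"rz":0,"hand":1},
  {"x":0,"y":0,"z":6,"rx":0,"ry":0,"rz":0,"hand":1},
  {"x":0,"y":0,"z":6,"rx":0,"ry":0,"rz":0,"hand":1},
])

```text
t: 20.75
eef_pos: [0.5017, 0.2263, 0.1199]
tool_rot: [-2.092, -2.342, 0.0]
wrist_force: [0.4, -0.4, -2.1]
grip_width: 0.0214
```

```bash
python3 -c "
from h import *
stt();plan(.5018,.2262,.102,6.44,n=14,hand=1,step=25)"
```

```text
t 20.75 p [0.5017 0.2263 0.1199] yaw 6.44 z [-1.1e-03  6.0e-04 -1.0e+00] F [ 0.43 -0.43 -2.1 ] M [-0.035 -0.009 -0.039] g 0.0214
left 0
[{"x": -0.1, "y": 0.1, "z": 17.9, "rx": -0.01, "ry": -0.007, "rz": 0.0, "hand": 1}]
```

Emit:
apply_moves([
  {"x":0,"y":0,"z":5,"rx":-0.01,"ry":0,"rz":0,"hand":1},
  {"x":0,"y":0,"z":5,"rx":0,"ry":0,"rz":0,"hand":1},
  {"x":0,"y":0,"z":3,"rx":0,"ry":0,"rz":0,"hand":1},
  {"x":0,"y":0,"z":1.5,"rx":0,"ry":0,"rz":0,"hand":1},
])

```text
t: 21.25
eef_pos: [0.5015, 0.2262, 0.104]
tool_rot: [-2.093, -2.342, -0.0]
wrist_force: [1.1, -0.4, -1.7]
grip_width: 0.0212
```

```bash
python3 -c "
from h import *
stt();plan(.5018,.2262,.102,6.44,n=14,hand=1,step=25)"
```

```text
t 21.25 p [0.5015 0.2262 0.104 ] yaw 6.44 z [-5.e-04  6.e-04 -1.e+00] F [ 1.07 -0.38 -1.65] M [ 0.018 -0.019  0.015] g 0.0212
left 0
[{"x": -0.1, "y": 0.3, "z": 2.0, "rx": -0.004, "ry": -0.006, "rz": 0.001, "hand": 1}]
```

Emit:
apply_moves([
  {"x":0,"y":0,"z":1.2,"rx":0,"ry":0,"rz":0,"hand":1},
  {"x":0,"y":0,"z":1,"rx":0,"ry":0,"rz":0,"hand":1},
  {"x":0,"y":0,"z":0.8,"rx":0,"ry":0,"rz":0,"hand":1},
])

```text
t: 21.62
eef_pos: [0.5018, 0.2263, 0.102]
tool_rot: [-2.093, -2.342, -0.001]
wrist_force: [-2.5, -1.9, 6.7]
grip_width: 0.0218
```

```bash
python3 -c "
from h import *
stt()"
```

```text
t 21.625 p [0.5018 0.2263 0.102 ] yaw 6.44 z [ 4.e-04  9.e-04 -1.e+00] F [-2.45 -1.91  6.65] M [-0.285  0.684  0.007] g 0.0218
```

Emit:
apply_moves([
  {"x":0,"y":0,"z":0,"rx":0,"ry":0,"rz":0,"hand":0},
  {"x":0,"y":0,"z":0,"rx":0,"ry":0,"rz":0,"hand":0},
  {"x":0,"y":0,"z":0,"rx":0,"ry":0,"rz":0,"hand":0},
  {"x":0,"y":0,"z":0,"rx":0,"ry":0,"rz":0,"hand":0},
])

```text
t: 22.12
eef_pos: [0.5024, 0.2265, 0.1026]
tool_rot: [2.093, 2.342, 0.005]
wrist_force: [0.7, -0.6, -0.2]
grip_width: 0.0852
```

Emit:
apply_moves([
  {"x":0,"y":0,"z":-10,"rx":0,"ry":0,"rz":0,"hand":0},
  {"x":0,"y":0,"z":-20,"rx":0,"ry":0,"rz":0,"hand":0},
  {"x":0,"y":0,"z":-30,"rx":0,"ry":0,"rz":0,"hand":0},
  {"x":0,"y":0,"z":-40,"rx":0,"ry":0,"rz":0,"hand":0},
  {"x":0,"y":0,"z":-40,"rx":0,"ry":0,"rz":0,"hand":0},
])

```text
t: 22.75
eef_pos: [0.5008, 0.2258, 0.2457]
tool_rot: [-2.092, -2.341, 0.003]
wrist_force: [0.1, 0.2, -0.6]
grip_width: 0.0855
```

Emit:
apply_moves([
  {"x":-30,"y":-20,"z":0,"rx":0,"ry":0,"rz":0,"hand":0},
  {"x":-50,"y":-30,"z":0,"rx":0,"ry":0,"rz":0,"hand":0},
  {"x":-50,"y":-20,"z":0,"rx":0,"ry":0,"rz":0,"hand":0},
  {"x":0,"y":0,"z":0,"rx":0,"ry":0,"rz":0,"hand":0},
])

```text
t: 23.25
eef_pos: [0.4459, 0.086, 0.2534]
tool_rot: [2.087, 2.34, 0.013]
wrist_force: [-0.8, 0.7, -0.0]
grip_width: 0.0854
```

```bash
python3 -c "
from h import *
stt();s=cap('side','sideE');t=cap('top','topE')
f=s['frame'];g=t['frame']
a=cv2.resize(f[145:250,240:345],(390,390),interpolation=cv2.INTER_CUBIC);b=cv2.resize(f[310:440,250:380],(390,390),interpolation=cv2.INTER_CUBIC)
cv2.imwrite('pics/e1.png',np.hstack([a,b]))
c=cv2.resize(g[215:285,195:265],(390,390),interpolation=cv2.INTER_CUBIC);d=cv2.resize(g[205:295,390:480],(390,390),interpolation=cv2.INTER_CUBIC)
cv2.imwrite('pics/e2.png',np.hstack([c,d]))
for n in('clip_mid','clip'):
  for p in(s,t):
    for q in models.look_for(n,p): print(n,round(q['confidence'],2),w(p,q['xyz']).round(4))
"
```

```text
t 23.25 p [0.4459 0.086  0.2534] yaw 6.52 z [ 0.0101  0.0024 -0.9999] F [-0.85  0.73 -0.04] M [ 0.047  0.039 -0.041] g 0.0854
clip_mid 0.51 [ 0.4894 -0.1829  0.0131]
clip 0.74 [ 0.4913 -0.1812  0.0097]
clip 0.65 [ 0.4911 -0.1837  0.0124]
```

View pics/e1.png

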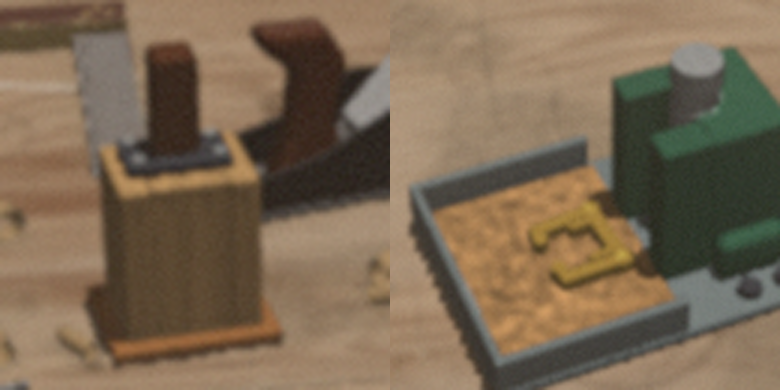

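View pics/e2.png

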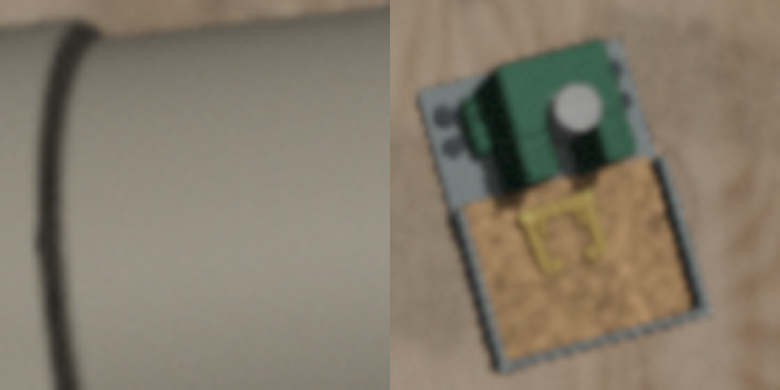

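The wedge is flush in its stand: the flange sits flat on the top in the left half of the side view. The clip lies flat on the tray floor, near (575,245) in the right half of the side view. The robot is clear of everything.

```bash
python3 -c "
from h import *
print(r.close_job())"
```

```text
the job is handed in; nothing more can be done
None
```

The job is done and handed in at about 23.5 s of the 61 s allowed. The clip is off the yoke and in the tray, and the wedge is back in its stand.

- **Wedge:** I gripped the handle across its x faces and lifted it. The side camera showed the tapered face towards the tray, so no half turn was needed.
- **Pin found by feel:** I felt for the bare top of the pin in steps of about 1 mm. Contact came at about 1 N, which puts the blade's face about 6.7 mm from the tool's centre line.
- **Spreading the clip:** I slid the blade down the pin in steps of 1.5 mm or less, reading at most about 8 N of downward push. The push fell to zero about 46 mm below the clip's top, so the clip was loose.
- **Clip into the tray:** I drew it towards the tray and it tipped off the yoke's edge. It did not fall at once, so I pulled further and it dropped.
- **Wedge back:** The flange met the stand at the same tool height as when I picked the wedge up (0.102 m), pressing about 8 N. Then I let go and moved clear.

**Last checks:** The clip shows flat on the cork in both views, and the networks place it at about (0.490, -0.183, 0.012). The wedge's flange sits flat on the stand in the side view. The arm hid the stand from the top camera, so I checked that only from the side and by the tool height.

**Disagreements:** The camera put the handle 1 to 3 mm from the tool's x position, so I went by feel there. Forces were read only at the end of each move, so I could miss a short peak in between.

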